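# Clear and hold open the sprung cover of a sieve case

## Robot

A 6-joint arm with a two-finger parallel gripper is mounted at the origin on a cart in front of the work surface, level with it; the furniture and walls round the work are solid. World frame = base frame: x ahead of the robot, y to its left, z up, the work surface at z = 0. Lengths are in mm, angles in rad, forces in N, time in s.
With the tool pointing down it reaches from about 325 to 1000 mm from the base axis. Payload 5.1 kg.
Tool frame: the origin (TCP) lies on the centre line of the jaws, within the pads' length; the fingertips stand 17 mm ahead of it and the grasp point (between the pads) lies 2 mm behind it; z points along the fingers, y is the direction in which the jaws open and shut (so a half turn about z gives the same grasp; the last joint's range is limited). The gripper opens to 85 mm and grips with 20 to 120 N. Pads are 22 mm wide; open, the fingers measure 114 mm over their backs; the gripper's body (76 mm by 85 mm) begins 54 mm behind the grasp point. The pads swing forward as they close: fully open they stand 13 mm farther back than shut.
Start: joints at [-1.334, 0.124, 1.65, -0, 1.367, -0.083], TCP at [204.312, -617.042, 248.322] pointing down, gripper open.
Joint ranges: [-2.61, 2.61], [-1.02, 2.33], [0.03, 2.71], [-1.35, 4.49], [0.32, 2.68], [-2.91, 2.91]. Speed limits (rad/s): [2.57, 2.57, 3.14, 3.14, 3.14, 3.14].

## Interface

Orientations are given as a unit quaternion [x, y, z, w].
In Python, from workcell import arm, imaging, finish_job, trace, tip_of gives the robot as it stands.
- The arm moves only by the tool step_arm, never from a script. Its argument "increments" is a list of rows, each an object of numbers: "tx", "ty", "tz": the shift along the tool's x, y, z in m; "ax", "ay", "az": the turn, a rotation vector about the tool's x, y, z in rad. A call has 1 to 5 rows; each row is the pose to reach, as a shift and turn from the pose measured when the call began, along the tool's axes at that moment; what a row does not reach only later rows make up. A row lasts 1/12 s, in which the tool goes at most 41.7 mm and 7.16 degrees, less where a joint would pass 70% of its speed; a pose out of reach is approached as far as the arm can. A call with a gripper value outside its range is refused whole. "claw" is the opening, from -1 (shut) to 1 (fully open), set as the call begins (left out, the last holds). The fingers move at their own pace and stop on an object; the grip force is fixed at half the most. Time passes only in rows, so rows that repeat a pose let the fingers close. It gives the time, the measured TCP pose, the force and the opening at its end, in the units of the state.
- arm.get_state(): the state, without advancing time (a new reading comes with each control period).
- imaging.snapshot(name): name is "scene" or "top" or "wrist"; returns a dict with "color" (480x640x3 uint8, red, green, blue), "K" (3x3 intrinsics, pixels), "k1" (the pictures are not rectified: a ray, as slopes to the right and down, at radius r is drawn at 1 + k1 r^2 times it, then the intrinsics apply), "R" (3x3) and "t" (3): a world point X has camera coordinates R X + t. Camera axes: x right, y down, z forward; pixel columns grow to the right and rows downward; lengths in mm; the calibration is good to about 2 mm. A picture is of the moment at which its call begins. There is no depth.
- finish_job(): hands the job in, once; it reports no verdict.
Trained networks look in the newest picture that a camera, given by its name, has taken for a name from the list of things; names that differ only in an ending like _2 or _b are one class to them, and where a whole thing is asked for, a point or a joint stands for the part that bears it (a point fixed in the world has none). Each returns a list of dicts, best first, with "p" (0 to 1); they miss things now and then, are a little off and sometimes report something else, mostly with a low value. They report only what shows in the picture. A call takes as long as a camera call.
- trace(camera, target): "mask" (480x640 bool, what is visible of it) and "rect" ([left, top, right, bottom] in pixels, round what is visible of it).
- tip_of(camera, target): "location" ([column, row] in pixels: a listed point, or the origin of a listed thing).
The state is a dict: "clock": time; "q": joint angles; "joint_vel": joint speeds; "tau": joint torques, N m; "tool_pos": TCP position; "tcp_rot": TCP orientation; "ft_force": force on the tool from outside, world axes, zero at the start; "ft_torque": the same for the moment, N m; "gripper_width": finger opening in mm.
Only numpy, scipy, OpenCV 4.12 (cv2) and the standard library are available. Lean on these libraries where they do the work, as an engineer would, in place of code of your own. Each camera call takes 0.05 s, during which the arm holds its last target.

## Task

Brass chips lie on the blue sprung cover of the sieve case: pick up the cream nylon block and, with it, sweep all three chips into the white tray on the case's side while the cover stays shut, without picking chips up in the fingers. Set the block down on the worktop clear of the case, then lift the cover by its black bar until the yellow needle lines up with the red mark on the white quadrant. Finish still holding the cover steady there, and leave the blue-labelled sample jar and the knobbed steel weight near the work where they stand.

Things in the scene. Friction and masses are not known exactly. Their poses are not given: they have to be found in the camera images.
- case: fixed grey case, walls 160 (x) x 180 (y) x 62 mm high; origin: centre of its underside on the worktop. The cover's bar is on its -x side (front), the hinge along its +x top edge, the white tray on its +y side, the white quadrant on its -y side (plate at y -0.096, x 0.005 to 0.09, to 75 mm above the cover). Shut blue cover: flat, rimless, x and y within 0.082 and 0.092, top at z 0.070
- tray (a point): centre of the inner floor (4 mm above the worktop) of the white tray: inside 152 (along case x) x 74 mm (along case y), walls 4 mm thick and 26 mm high. It lies directly against the case, so that chips pushed over the cover's +y edge fall into it.
- hinge (a point): middle of the cover's hinge line, which runs along case y; in the case frame at (0.082, 0, 0.067).
- cover (a joint): opening angle of the cover in rad: 0 shut (flat), grows as the front edge rises and swings back towards +x of the case; stop at 1.1. A spring of 0.48 N m + 0.8 N m/rad and the cover's weight always push it shut; it takes about 4 N at the bar to start and 7 N at 0.85 rad.
- cover_panel: the blue cover panel with its bar and needle. Origin on the middle of the hinge line; x and y as the case's when shut, turning with the cover (the panel runs from the origin along its own -x).
- bar (a point): middle of the round black bar, 12 mm thick, 100 mm long along case y, in front of and above the cover's front edge: in the panel frame at (-0.206, 0, 0.028), so 25 mm above the shut cover's top (95 mm above the worktop) and 42 mm in front of its front edge. Two thin arms hold it 45 mm either side of the middle; they rise over the cover only from 16 mm in front of its edge. It can turn between finger pads as the cover swings.
- needle_tip (a point): tip of the yellow needle at the cover's right end (-y), 58 mm from the hinge line; the needle lies in the cover's plane.
- mark (a joint): angle of the red mark on the quadrant in rad, about the same hinge line and counted the same way as joint cover: the needle meets the mark when both values are equal. Set between 0.33 and 0.85; nothing can move it.
- mark_tip (a point): inner end of the red mark, 61 mm from the hinge line; its frame turns with the mark, and is aligned with the panel's when the needle meets the mark.
- nylon_block: loose cream nylon block, 40 (x) x 62 (y) x 34 mm high, 0.11 kg, standing on the worktop to the right of the case; origin at the centre of its underside
- chip_a: loose C-shaped brass curl about 24 mm wide, 7.6 mm high, 14 g, lying on the cover; origin: centre of the curl, on its underside
- chip_b: loose wavy brass chip about 26 x 16 mm, 7.6 mm high, 14 g, lying on the cover; origin: its middle, on the underside
- chip_c: loose half-round brass curl about 17 x 26 mm, 7.6 mm high, 14 g, lying on the cover; origin: centre of curvature, 9 mm from the bar of the curl, at underside height
- jar: bystander: sample jar with black cap and blue label, 40 mm across, 105 mm high, to the left of the case; origin at its underside; leave alone
- weight: bystander: grey steel knobbed weight, 38 mm across, 52 mm high, right of and behind the block; origin at its underside; leave alone

How it is judged (in metres and radians):
On the way, in this order (a step that is already met when the one before it is completed fails the run):
1. the block is held over the cover (x of nylon_block in the frame of case between -0.085 and 0.095 m and y of nylon_block in the frame of case between -0.105 and 0.177 m and height (world z) of nylon_block above 0.064 m and contact force between the fingers and nylon_block above 2 N), for 0.1 s.
2. all three chips are in the tray (x of chip_a in the frame of case between -0.083 and 0.083 m and y of chip_a in the frame of case between 0.088 and 0.174 m and z of each of chip_a, chip_b, chip_c in the frame of case below 0.032 m and x of chip_b in the frame of case between -0.083 and 0.083 m and y of chip_b in the frame of case between 0.088 and 0.174 m and x of chip_c in the frame of case between -0.083 and 0.083 m and y of chip_c in the frame of case between 0.088 and 0.174 m), for 0.2 s.
3. the block is set down on the worktop clear of case and tray, and let go (height (world z) of nylon_block below 0.038 m and not (x of nylon_block in the frame of case between -0.085 and 0.095 m and y of nylon_block in the frame of case between -0.105 and 0.177 m) and contact force between the fingers and nylon_block below 0.1 N and linear speed of nylon_block below 0.02 m/s), for 0.2 s.
At the end, for the whole second after the job is handed in: The fingers (nothing else) hold the cover still, its needle within 0.06 rad of the red mark (under 0.05 rad/s); all three chips lie in the tray; the block lies on the worktop, let go, not in the tray (all of step 2 and all of step 3 and angle between the x axis of cover_panel and the x axis of mark_tip, either way round below 0.06 rad and value of joint cover above 0.25 rad and velocity of joint cover between -0.05 and 0.05 rad/s and contact force between the fingers and cover_panel above 1.5 N and contact force between each of nylon_block, jar, weight and cover_panel below 0.1 N); the arm keeps its last pose, push and grip.
It fails at once if the cover is lifted (over 0.1 rad) while a chip is not in the tray (value of joint cover above 0.1 rad and not ((x of chip_a in the frame of case between -0.083 and 0.083 m and y of chip_a in the frame of case between 0.088 and 0.174 m and z of chip_a in the frame of case below 0.032 m) and (x of chip_b in the frame of case between -0.083 and 0.083 m and y of chip_b in the frame of case between 0.088 and 0.174 m and z of chip_b in the frame of case below 0.032 m) and (x of chip_c in the frame of case between -0.083 and 0.083 m and y of chip_c in the frame of case between 0.088 and 0.174 m and z of chip_c in the frame of case below 0.032 m))).
It fails at once if a chip is gripped or pressed by the fingers (over 4 N) (contact force between the fingers and chip_a above 4 N or contact force between the fingers and chip_b above 4 N or contact force between the fingers and chip_c above 4 N).
It fails at once if jar or weight moved over 25 mm (distance of any of jar, weight from where it was at the start of the episode above 0.025 m).
It also fails if it takes over 64 s, if anything falls off the work surface, if the arm or the gripper's body presses on something with over 40 N, if the wrist force passes 120 N, or if a joint passes its speed limit or range.

## Working session

There is one attempt and no reset: what is moved stays moved. The work goes in short steps, Python scripts to look and compute and a tool call to move; the robot and the scene stay as the last step left them, time stands still between calls to the robot, and variables do not carry over. Pictures are saved under pics/ and viewed, and the job is handed in when it is done.

Besides the shell and the picture viewer there is one more tool, called after "Request:" as a command line: name --argument value ..., lists and objects as JSON in quotes. step_arm: Moves the arm, as the interface text tells. Its arguments: {"type":"object","properties":{"increments":{"type":"array","items":{"type":"object","properties":{"tx":{"type":"number"},"ty":{"type":"number"},"tz":{"type":"number"},"ax":{"type":"number"},"ay":{"type":"number"},"az":{"type":"number"}}}},"claw":{"type":"number"}},"required":["increments"]}

```bash
ls; mkdir -p pics; python3 - <<'E'
from workcell import arm, imaging, trace, tip_of
import cv2
print(arm.get_state())
for n in ("scene","top","wrist"):
    s=imaging.snapshot(n); cv2.imwrite(f"pics/{n}0.png",s["color"][:,:,::-1])
    print(n,s["K"],s["k1"],s["R"],s["t"])
E
```

```text
pics
{'clock': 0.0, 'q': array([-1.33358544e+00,  1.24547203e-01,  1.65167155e+00,  1.20021275e-06,
        1.36747459e+00, -8.25916479e-02]), 'joint_vel': array([ 3.76911940e-04, -8.63251911e-05, -2.47690715e-05,  7.03742500e-04,
       -4.18693567e-04,  2.61460166e-04]), 'tau': array([-1.85737779e-03, -4.23612106e+01, -3.65450835e+01, -2.24975479e-04,
        7.03055441e-03,  8.85426516e-06]), 'tool_pos': array([ 204.19057994, -616.49771432,  247.02717039]), 'tcp_rot': array([ 9.87242483e-01,  1.59220529e-01, -8.05351935e-05, -1.04725497e-03]), 'ft_force': array([-0.04214585,  0.29978433, -0.37558338]), 'ft_torque': array([-0.04530618, -0.00838994, -0.00600339]), 'gripper_width': 85.29975756935418}
scene [[557.77451498   0.         317.97473072]
 [  0.         557.77451498 241.03413656]
 [  0.           0.           1.        ]] -0.14227957001613672 [[-0.50204263 -0.86483977 -0.0023184 ]
 [-0.58254567  0.34014879 -0.73820007]
 [ 0.63921337 -0.36925733 -0.67457786]] [ 288.95012967  415.48516805 1184.38720441]
top [[535.919849     0.         323.73671988]
 [  0.         535.919849   240.02837848]
 [  0.           0.           1.        ]] -0.14637324009846261 [[-0.02678953 -0.99958174 -0.01089362]
 [-0.99230738  0.02790902 -0.12061159]
 [ 0.12086517  0.00757869 -0.99264   ]] [  16.87762718  566.27795415 1103.39903188]
wrist [[354.64794801   0.         323.89836795]
 [  0.         354.64794801 234.8095008 ]
 [  0.           0.           1.        ]] -0.01688979100286845 [[ 0.3143666  -0.94930115 -0.00098176]
 [-0.91366997 -0.30284749  0.27109148]
 [-0.25764478 -0.0843251  -0.96255309]] [-649.16933949  -34.58268799  378.76716054]
```

View pics/scene0.png

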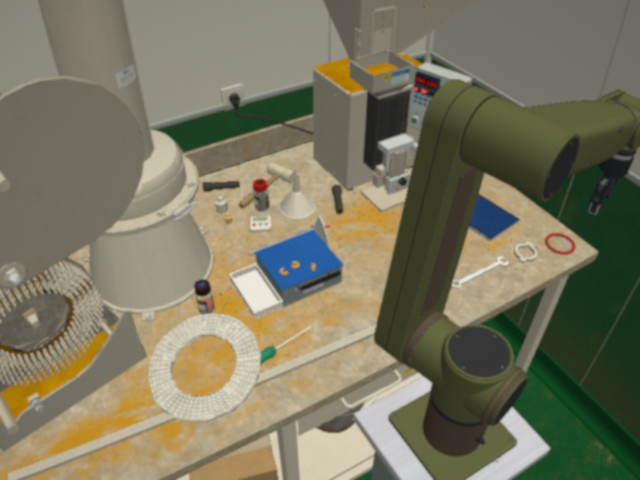

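View pics/top0.png

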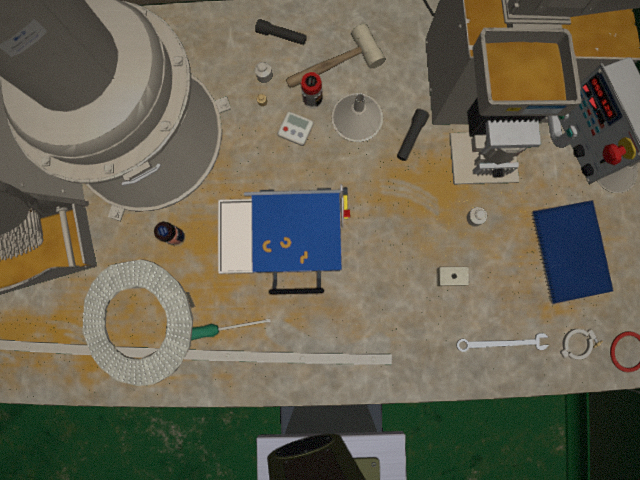

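```bash
cat > h.py <<'E'
import numpy as np, cv2
from workcell import arm, imaging, trace, tip_of
from scipy.spatial.transform import Rotation as Ro
def und(s,px):
    K=s["K"]; d=np.array([(px[0]-K[0,2])/K[0,0],(px[1]-K[1,2])/K[1,1]]); u=d.copy()
    for _ in range(30): u=d/(1+s["k1"]*(u@u))
    return u
def ray(s,px):
    u=und(s,px); R=s["R"]; return -R.T@s["t"], R.T@np.array([u[0],u[1],1.])
def atz(s,px,z):
    o,d=ray(s,px); return o+d*(z-o[2])/d[2]
def tri(l):
    A=np.zeros((3,3));b=np.zeros(3)
    for s,px in l:
        o,d=ray(s,px); d=d/np.linalg.norm(d); P=np.eye(3)-np.outer(d,d); A+=P;b+=P@o
    X=np.linalg.solve(A,b)
    res=[np.linalg.norm((np.eye(3)-np.outer(d/np.linalg.norm(d),d/np.linalg.norm(d)))@(X-o)) for o,d in (ray(*q) for q in l)]
    return X,res
def proj(s,X):
    c=s["R"]@np.asarray(X,float)+s["t"]; u=c[:2]/c[2]; u=u*(1+s["k1"]*(u@u)); K=s["K"]
    return np.array([u[0]*K[0,0]+K[0,2],u[1]*K[1,1]+K[1,2]])
E
python3 - <<'E'
from h import *
S={n:imaging.snapshot(n) for n in("scene","top")}
for t in "case tray hinge bar needle_tip mark_tip nylon_block chip_a chip_b chip_c jar weight".split():
    L=[]
    for n in S:
        r=tip_of(n,t); print(t,n,[(round(float(d["p"]),2),np.round(d["location"],1).tolist()) for d in r[:4]])
        if r: L.append((S[n],r[0]["location"]))
    if len(L)==2:
        X,e=tri(L); print("   ",X.round(1),np.round(e,1))
E
```

```text
case scene [(0.69, [298.7, 274.5])]
case top [(0.63, [286.8, 244.3]), (0.62, [295.1, 235.2])]
    [556.4  75.8  38.8] [4.7 4.7]
tray scene [(0.75, [253.7, 294.3])]
tray top [(0.58, [238.6, 238.3]), (0.51, [348.3, 218.5])]
    [581.8 191.6  -1.6] [3. 3.]
hinge scene [(0.73, [284.9, 239.8])]
hinge top [(0.63, [294.2, 190.1])]
    [666.9  56.9  68.3] [3.7 3.7]
bar scene [(0.89, [321.3, 276.0]), (0.51, [310.7, 269.0]), (0.34, [291.0, 265.6])]
bar top [(0.71, [300.1, 289.0])]
    [463.5  52.2 102.5] [2.5 2.5]
needle_tip scene [(0.71, [326.4, 244.2])]
needle_tip top [(0.94, [345.4, 219.5])]
    [606.7 -45.4  51.2] [0.1 0.1]
mark_tip scene [(0.36, [281.8, 240.7])]
mark_tip top [(0.62, [349.0, 211.5])]
    [652.4   1.2  50.2] [61.8 61.8]
nylon_block scene []
nylon_block top [(0.94, [451.5, 278.5]), (0.45, [475.3, 215.9]), (0.21, [297.0, 190.2])]
chip_a scene [(0.54, [284.5, 269.4]), (0.43, [291.7, 263.9]), (0.39, [313.0, 267.1])]
chip_a top [(0.63, [284.4, 242.6]), (0.51, [306.2, 258.7]), (0.45, [268.8, 244.0]), (0.38, [298.1, 230.9])]
    [567.6  93.4  54.2] [11.8 11.8]
chip_b scene [(0.54, [284.5, 269.4]), (0.43, [291.7, 263.9]), (0.39, [313.0, 267.1])]
chip_b top [(0.63, [284.4, 242.6]), (0.51, [306.2, 258.7]), (0.45, [268.8, 244.0]), (0.38, [298.1, 230.9])]
    [567.6  93.4  54.2] [11.8 11.8]
chip_c scene [(0.54, [284.5, 269.4]), (0.43, [291.7, 263.9]), (0.39, [313.0, 267.1])]
chip_c top [(0.63, [284.4, 242.6]), (0.51, [306.2, 258.7]), (0.45, [268.8, 244.0]), (0.38, [298.1, 230.9])]
    [567.6  93.4  54.2] [11.8 11.8]
jar scene [(0.8, [206.1, 314.6])]
jar top [(0.58, [178.0, 236.6])]
    [589.7 329.2 -12. ] [1. 1.]
weight scene []
weight top [(0.88, [473.3, 217.5])]
```

```bash
python3 - <<'E'
from h import *
s=imaging.snapshot("top"); c=s["color"]
cv2.imwrite("pics/crop1.png",cv2.resize(c[170:310,200:360],None,fx=5,fy=4.28,interpolation=cv2.INTER_CUBIC)[:,:,::-1])
cv2.imwrite("pics/crop2.png",cv2.resize(c[190:310,420:520],None,fx=5,fy=5,interpolation=cv2.INTER_CUBIC)[:,:,::-1])
hsv=cv2.cvtColor(c,cv2.COLOR_RGB2HSV)
m=cv2.inRange(hsv,(100,120,60),(125,255,255)); m[:, :240]=0; m[:,350:]=0; m[:180]=0;m[280:]=0
m=cv2.morphologyEx(m,cv2.MORPH_CLOSE,np.ones((15,15)))
n,l,st,_=cv2.connectedComponentsWithStats(m); i=1+st[1:,4].argmax(); print(st[i])
pts=cv2.findContours((l==i).astype(np.uint8),0,1)[0][0][:,0]
W=np.array([atz(s,p,70)[:2] for p in pts],np.float32)
print(cv2.minAreaRect(W), cv2.boxPoints(cv2.minAreaRect(W)))
r=trace("top","nylon_block")
for d in r[:2]:
    print(d["p"],d["rect"]); ys,xs=np.nonzero(d["mask"]); W=np.array([atz(s,p,34)[:2] for p in zip(xs,ys)],np.float32); print(cv2.minAreaRect(W),cv2.boxPoints(cv2.minAreaRect(W)))
print(atz(s,(478,215),50),atz(s,(170,233),50))
for d in trace("top","weight")[:1]: print(d["p"],d["rect"])
for p in [(285,242),(305,258),(267,246)]: print(atz(s,p,72))
E
```

```text
[ 252  193   89   79 6760]
((580.8363647460938, 58.25391387939453), (181.31396484375, 160.59786987304688), 89.73493194580078) [[500.1189   -32.030613]
 [660.715    -32.773586]
 [661.55383  148.53844 ]
 [500.9577   149.28142 ]]
0.79 [437.9, 265.8, 467.7, 285.5]
((483.2286376953125, -268.6499328613281), (68.9137954711914, 40.3825798034668), 88.09589385986328) [[ 461.9036  -302.4169 ]
 [ 502.2639  -303.7587 ]
 [ 504.55368 -234.88297]
 [ 464.1934  -233.54117]]
0.58 [218.3, 187.4, 352.0, 294.5]
((567.3322143554688, 88.08154296875), (284.2138671875, 227.6949920654297), 89.69519805908203) [[452.73035  -53.417732]
 [680.4221   -54.62902 ]
 [681.9341   229.58081 ]
 [454.2423   230.79211 ]]
[ 608.98876943 -328.1034123    50.        ] [588.90754185 328.16716496  50.        ]
0.78 [467.2, 206.8, 485.7, 226.2]
[560.10427948  80.70929939  72.        ]
[526.00651092  40.34337173  72.        ]
[552.86507422 117.94281572  72.        ]
```

View pics/crop1.png

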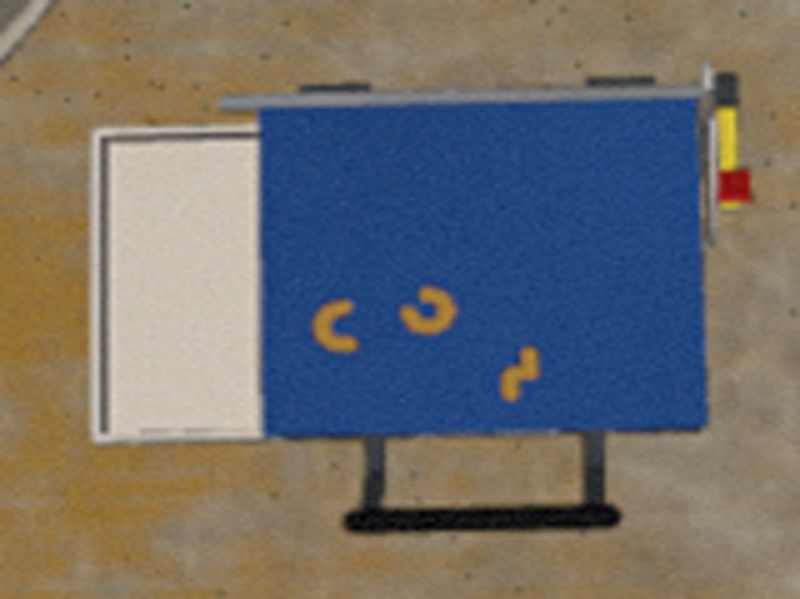

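View pics/crop2.png

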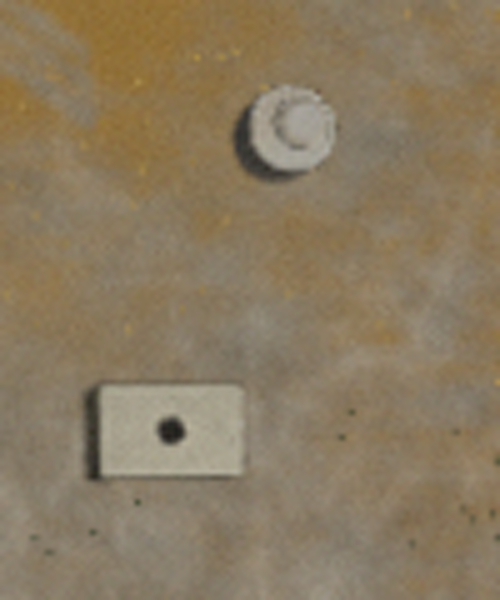

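View pics/wrist0.png

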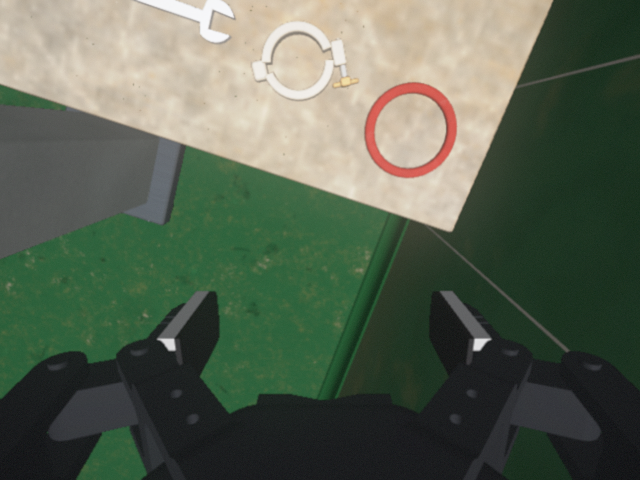

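The top view shows the cover, the chips (285,242), (305,258), (267,246), the cream block at (454,276), and the weight at (478,215). The case yaw is about 0.

```bash
cat >> h.py <<'E'
def goal(x,y,z,yaw):
    """print tool-frame increment to a tool-down pose"""
    st=arm.get_state(); R0=Ro.from_quat(st["tcp_rot"])
    Rg=Ro.from_matrix([[np.cos(yaw),np.sin(yaw),0],[np.sin(yaw),-np.cos(yaw),0],[0,0,-1]])
    d=R0.inv().apply(np.array([x,y,z])-st["tool_pos"])/1000
    r=(R0.inv()*Rg).as_rotvec()
    print("t",round(st["clock"],2),"pos",st["tool_pos"].round(1),"F",st["ft_force"].round(1),"w",round(st["gripper_width"],1))
    print("d",d.round(4),"a",r.round(3),"rows",np.linalg.norm(d)*1000/41.7,np.linalg.norm(r)/0.125)
E
python3 - <<'E'
from h import *
s=imaging.snapshot("top")
for p in [(439.6,266.6),(469.1,266.9),(468.8,285.2),(439.7,285.2),(454.2,276.2)]: print(atz(s,p,34).round(1))
for p in [(200+348/5,170+520/4.28),(200+615/5,170+516/4.28)]: print("bar",atz(s,p,95).round(1))
c=atz(s,(454.2,276.2),34)
goal(c[0],c[1],150,-0.035)
E
```

```text
[ 502.9 -242.9   34. ]
[ 500.3 -306.5   34. ]
[ 461.4 -303.7   34. ]
[ 463.5 -241.2   34. ]
[ 481.5 -273.2   34. ]
bar [458.9 111.5  95. ]
bar [458.   5.  95.]
t 1.65 pos [ 204.3 -617.1  248.4] F [-0.2 -0.7  0. ] w 85.8
d [ 0.3713 -0.2393  0.0983] a [ 0.    -0.     0.355] rows 10.851554075647385 2.8385522218245134
```

Request:
step_arm --increments '[{"tx": 0.036,"ty": -0.023,"tz": 0.0,"az": 0.1},{"tx": 0.072,"ty": -0.047,"tz": 0.01,"az": 0.2},{"tx": 0.108,"ty": -0.07,"tz": 0.02,"az": 0.3},{"tx": 0.144,"ty": -0.093,"tz": 0.03,"az": 0.355},{"tx": 0.18,"ty": -0.116,"tz": 0.04,"az": 0.355}]' --claw 1

```text
validation failed for argument at $.in...
```

```bash
python3 -c "
from h import *
goal(481.5,-273.2,150,-0.038)"
```

```text
t 1.65 pos [ 204.3 -617.1  248.4] F [-0.2 -0.7  0. ] w 85.8
d [ 0.3712 -0.2393  0.0983] a [ 0.    -0.     0.358] rows 10.850926058708012 2.8625522213053483
```

Request:
step_arm --increments '[{"tx": 0.036,"ty": -0.023,"tz": 0.0,"ax": 0,"ay": 0,"az": 0.1},{"tx": 0.072,"ty": -0.047,"tz": 0.01,"ax": 0,"ay": 0,"az": 0.2},{"tx": 0.108,"ty": -0.07,"tz": 0.02,"ax": 0,"ay": 0,"az": 0.3},{"tx": 0.144,"ty": -0.093,"tz": 0.03,"ax": 0,"ay": 0,"az": 0.355},{"tx": 0.18,"ty": -0.116,"tz": 0.04,"ax": 0,"ay": 0,"az": 0.355}]' --claw 1

```text
clock: 2.07
tool_pos: [333.1, -456.7, 210.5]
tcp_rot: [1.0, -0.019, 0.0, 0.0]
ft_force: [1.0, -0.8, -0.3]
gripper_width: 85.2
```

```bash
python3 -c "
from h import *
goal(481.5,-273.2,150,-0.038)"
```

```text
t 2.07 pos [ 333.1 -456.7  210.5] F [ 1.  -0.8 -0.3] w 85.2
d [ 0.1413 -0.189   0.0605] a [ 0.    -0.001  0.   ] rows 5.84249734048375 0.00586321674420191
```

Request:
step_arm --increments '[{"tx": 0.024,"ty": -0.032,"tz": 0.01,"ax": 0,"ay": 0,"az": 0},{"tx": 0.048,"ty": -0.064,"tz": 0.02,"ax": 0,"ay": 0,"az": 0},{"tx": 0.072,"ty": -0.096,"tz": 0.03,"ax": 0,"ay": 0,"az": 0},{"tx": 0.096,"ty": -0.128,"tz": 0.04,"ax": 0,"ay": 0,"az": 0},{"tx": 0.12,"ty": -0.16,"tz": 0.05,"ax": 0,"ay": 0,"az": 0}]'

```text
clock: 2.48
tool_pos: [460.1, -299.7, 160.4]
tcp_rot: [1.0, -0.019, 0.001, 0.001]
ft_force: [-0.0, -0.6, 0.5]
gripper_width: 85.3
```

```bash
python3 - <<'E'
from h import *
s=imaging.snapshot("wrist"); cv2.imwrite("pics/w1.png",s["color"][:,:,::-1])
goal(481.5,-273.2,150,-0.038)
for d in trace("wrist","nylon_block")[:2]: print(d["p"],d["rect"])
for d in tip_of("wrist","nylon_block")[:2]: print(d["p"],d["location"],atz(s,d["location"],0))
E
```

```text
t 2.53 pos [ 462.6 -294.   157.9] F [ 0.3  4.  -1.6] w 85.4
d [ 0.0182 -0.0214  0.008 ] a [-0.005 -0.001  0.005] rows 0.7002446594331235 0.05516810312602028
0.85 [242.6, 171.3, 327.1, 229.4]
0.86 [290.7, 197.5] [ 481.57609281 -273.4734865     0.        ]
```

View pics/w1.png

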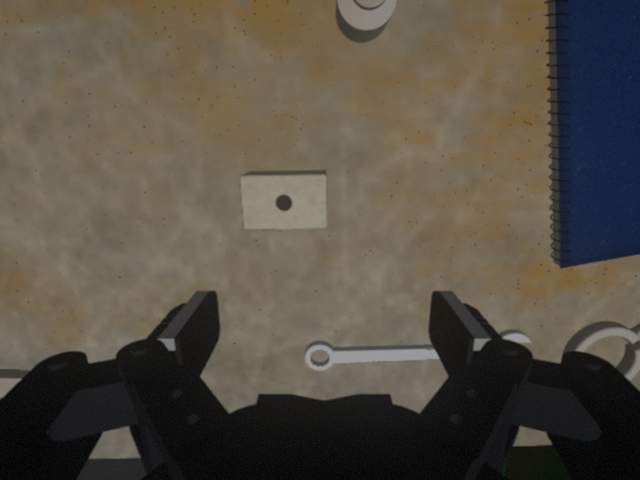

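The block is seen at (285,200) in the wrist view, and the position agrees with the top camera to 1 mm.

Request:
step_arm --increments '[{"tx": 0.018,"ty": -0.0212,"tz": 0.01,"ax": 0,"ay": 0,"az": 0.004},{"tx": 0.0185,"ty": -0.0212,"tz": 0.04,"ax": 0,"ay": 0,"az": 0.004},{"tx": 0.0185,"ty": -0.0212,"tz": 0.07,"ax": 0,"ay": 0,"az": 0.004},{"tx": 0.0185,"ty": -0.0212,"tz": 0.09,"ax": 0,"ay": 0,"az": 0.004},{"tx": 0.0185,"ty": -0.0212,"tz": 0.095,"ax": 0,"ay": 0,"az": 0.004}]'

```text
clock: 3.05
tool_pos: [476.4, -277.5, 60.7]
tcp_rot: [1.0, -0.019, -0.003, -0.002]
ft_force: [-0.6, 0.4, -0.3]
gripper_width: 85.5
```

```bash
python3 - <<'E'
from h import *
goal(481.5,-273.3,26,-0.038)
E
```

```text
t 3.05 pos [ 476.4 -277.5   60.7] F [-0.6  0.4 -0.3] w 85.5
d [ 0.0051 -0.0043  0.0346] a [-0.004  0.007 -0.   ] rows 0.8460720466602147 0.06266352977053725
```

Request:
step_arm --increments '[{"tx": 0.005,"ty": -0.0042,"tz": 0.0,"ax": -0.004,"ay": 0.007,"az": 0},{"tx": 0.0051,"ty": -0.0043,"tz": 0.012,"ax": -0.004,"ay": 0.007,"az": 0},{"tx": 0.0051,"ty": -0.0043,"tz": 0.024,"ax": -0.004,"ay": 0.007,"az": 0},{"tx": 0.0051,"ty": -0.0043,"tz": 0.0346,"ax": -0.004,"ay": 0.007,"az": 0},{"tx": 0.0051,"ty": -0.0043,"tz": 0.0346,"ax": -0.004,"ay": 0.007,"az": 0}]'

```text
clock: 3.47
tool_pos: [480.1, -272.5, 23.8]
tcp_rot: [1.0, -0.019, -0.001, -0.001]
ft_force: [-0.7, 1.0, -0.2]
gripper_width: 85.3
```

Request:
step_arm --increments '[{"tx": 0,"ty": 0,"tz": 0,"ax": 0,"ay": 0,"az": 0},{"tx": 0,"ty": 0,"tz": 0,"ax": 0,"ay": 0,"az": 0},{"tx": 0,"ty": 0,"tz": 0,"ax": 0,"ay": 0,"az": 0},{"tx": 0,"ty": 0,"tz": 0,"ax": 0,"ay": 0,"az": 0},{"tx": 0,"ty": 0,"tz": 0,"ax": 0,"ay": 0,"az": 0}]' --claw -1

```text
clock: 3.88
tool_pos: [480.4, -272.7, 24.2]
tcp_rot: [1.0, -0.019, -0.001, -0.001]
ft_force: [0.9, -0.1, 0.7]
gripper_width: 60.7
```

```bash
python3 - <<'E'
from h import *
s=imaging.snapshot("wrist"); cv2.imwrite("pics/w2.png",s["color"][:,:,::-1])
goal(481.5,-273.3,126,-0.038)
E
```

```text
t 3.93 pos [ 480.4 -272.7   24.2] F [0.9 0.8 0.8] w 61.2
d [ 0.0009  0.0004 -0.1018] a [-0.001  0.002 -0.   ] rows 2.441088767296281 0.021109628277618836
```

View pics/w2.png

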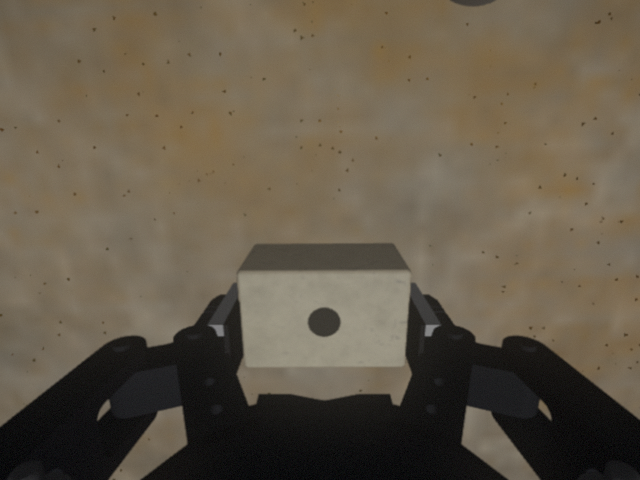

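Grip holds at 61 mm. Lifting the block.

Request:
step_arm --increments '[{"tx": 0,"ty": 0,"tz": -0.03,"ax": 0,"ay": 0,"az": 0},{"tx": 0.0,"ty": 0,"tz": -0.07,"ax": 0,"ay": 0,"az": 0},{"tx": 0.005,"ty": -0.01,"tz": -0.105,"ax": 0,"ay": 0,"az": -0.1},{"tx": 0.01,"ty": -0.035,"tz": -0.13,"ax": 0,"ay": 0,"az": -0.2},{"tx": 0.02,"ty": -0.065,"tz": -0.135,"ax": 0,"ay": 0,"az": -0.3}]'

```text
clock: 4.35
tool_pos: [505.7, -210.7, 165.9]
tcp_rot: [0.991, 0.132, 0.003, 0.002]
ft_force: [1.1, 0.1, -1.2]
gripper_width: 60.6
```

```bash
python3 - <<'E'
from h import *
goal(543,-5,155,1.574)
E
```

```text
t 4.35 pos [ 505.7 -210.7  165.9] F [ 1.1  0.1 -1.2] w 60.6
d [ 0.0896 -0.1889  0.0103] a [ 8.00e-03 -1.00e-03 -1.31e+00] rows 5.019376226903144 10.481806791454417
```

Request:
step_arm --increments '[{"tx": 0.01,"ty": -0.02,"tz": 0,"ax": 0,"ay": 0,"az": -0.12},{"tx": 0.02,"ty": -0.04,"tz": 0,"ax": 0,"ay": 0,"az": -0.24},{"tx": 0.03,"ty": -0.06,"tz": 0,"ax": 0,"ay": 0,"az": -0.36},{"tx": 0.04,"ty": -0.08,"tz": 0,"ax": 0,"ay": 0,"az": -0.48},{"tx": 0.05,"ty": -0.1,"tz": 0,"ax": 0,"ay": 0,"az": -0.6}]'

```text
clock: 4.77
tool_pos: [527.7, -99.9, 165.5]
tcp_rot: [0.907, 0.421, 0.002, 0.003]
ft_force: [1.2, 0.2, -0.3]
gripper_width: 60.6
```

```bash
python3 - <<'E'
from h import *
goal(543,-5,155,1.574)
E
```

```text
t 4.77 pos [527.7 -99.9 165.5] F [ 1.2  0.2 -0.3] w 60.6
d [ 0.0823 -0.0496  0.0102] a [ 0.008  0.001 -0.704] rows 2.318104059477151 5.63431886816781
```

Request:
step_arm --increments '[{"tx": 0.015,"ty": -0.009,"tz": 0,"ax": 0,"ay": 0,"az": -0.12},{"tx": 0.03,"ty": -0.018,"tz": 0,"ax": 0,"ay": 0,"az": -0.24},{"tx": 0.048,"ty": -0.03,"tz": 0,"ax": 0,"ay": 0,"az": -0.36},{"tx": 0.066,"ty": -0.04,"tz": 0,"ax": 0,"ay": 0,"az": -0.48},{"tx": 0.082,"ty": -0.0496,"tz": 0.01,"ax": 0.006,"ay": 0,"az": -0.6}]'

```text
clock: 5.18
tool_pos: [544.0, -4.2, 157.1]
tcp_rot: [0.74, 0.673, 0.001, 0.002]
ft_force: [0.8, 0.0, -1.0]
gripper_width: 61.0
```

```bash
python3 - <<'E'
from h import *
s=imaging.snapshot("wrist"); cv2.imwrite("pics/w3.png",s["color"][:,:,::-1])
s=imaging.snapshot("top"); cv2.imwrite("pics/t3.png",cv2.resize(s["color"][150:330,200:420],None,fx=3.5,fy=3.3)[:,:,::-1])
goal(543,-5,120,1.574)
E
```

```text
t 5.28 pos [541.9  -3.2 153.7] F [ 0.6 -0.  -1.1] w 60.9
d [-0.0017  0.0013  0.0337] a [-0.001  0.001 -0.1  ] rows 0.8086973518257264 0.8031416394247867
```

View pics/w3.png

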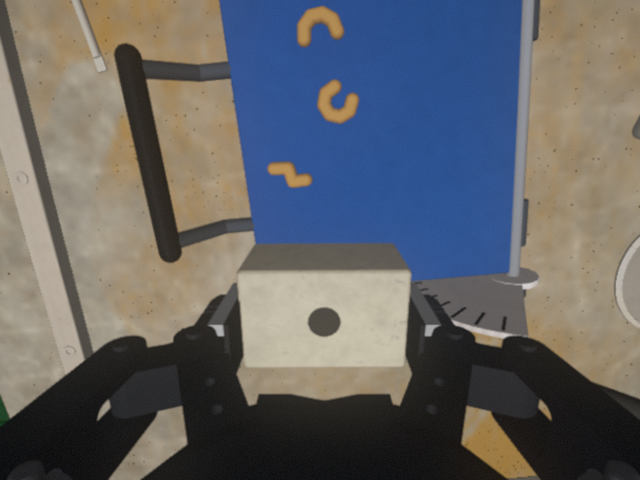

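View pics/t3.png

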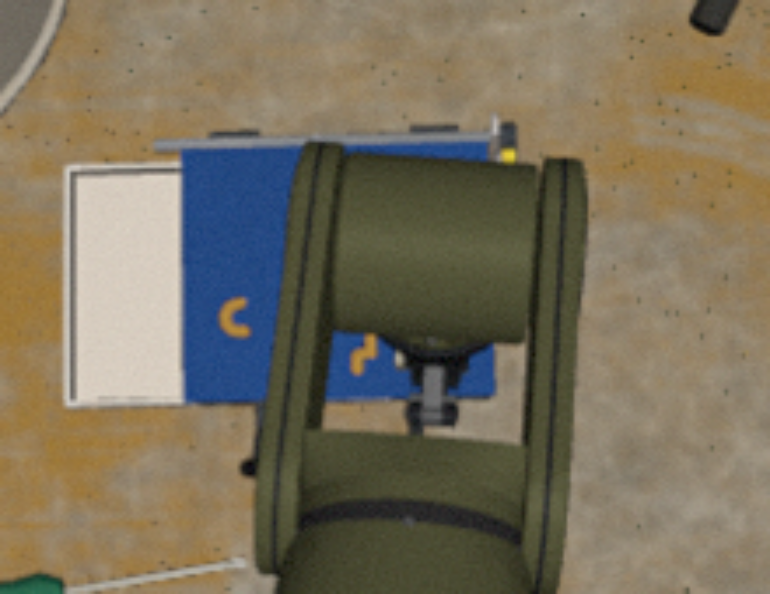

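Wrist view: all three chips are ahead of the block at (322,25), (338,102) and (290,177), with the bar to the left at (120,50)–(170,258).

```bash
python3 - <<'E'
from h import *
s=imaging.snapshot("wrist")
for n,p,z in [("edge",(222,0),70),("edge",(256,240),70),("cornerR",(518,275),70),("bar1",(126,46),95),("bar2",(171,258),95)]: print(n,atz(s,p,z).round(1))
hsv=cv2.cvtColor(s["color"],cv2.COLOR_RGB2HSV); m=cv2.inRange(hsv,(8,110,90),(28,255,255)); m[:, :262]=0; m[:,400:]=0; m[200:]=0
n,l,st,c=cv2.connectedComponentsWithStats(m)
for i in range(1,n):
    if st[i,4]>60:
        ys,xs=np.nonzero(l==i); W=np.array([atz(s,q,75)[:2] for q in zip(xs,ys)]); print(W.min(0).round(1),W.max(0).round(1))
goal(542,-3,97,1.574)
E
```

```text
edge [502.8 138.4  70. ]
edge [501.3   7.2  70. ]
cornerR [664.  -31.9  70. ]
bar1 [459.5 115.4  95. ]
bar2 [458.5   8.4  95. ]
[542.4 111.4] [566.2 128.7]
[550.   70.5] [571.6  92.5]
[517.6  37.2] [541.6  51.6]
t 5.33 pos [542.   -4.4 154.1] F [ 0.2 -0.2 -1.5] w 61.0
d [ 0.0014 -0.0001  0.0571] a [-0.001  0.002 -0.104] rows 1.3702310231896688 0.828810285771552
```

Request:
step_arm --increments '[{"tx": 0.0,"ty": 0.0027,"tz": 0.015,"ax": 0,"ay": 0,"az": -0.095},{"tx": 0.0,"ty": 0.0027,"tz": 0.03,"ax": 0,"ay": 0,"az": -0.095},{"tx": 0.0,"ty": 0.0027,"tz": 0.042,"ax": 0,"ay": 0,"az": -0.095},{"tx": 0.0,"ty": 0.0027,"tz": 0.047,"ax": 0,"ay": 0,"az": -0.095},{"tx": 0.0,"ty": 0.0027,"tz": 0.047,"ax": 0,"ay": 0,"az": -0.095}]'

```text
clock: 5.75
tool_pos: [543.4, -5.2, 105.4]
tcp_rot: [0.71, 0.705, -0.002, -0.001]
ft_force: [-0.4, 0.5, -2.3]
gripper_width: 60.7
```

```bash
python3 - <<'E'
from h import *
goal(544.6,-3,96.5,1.565)
E
```

```text
t 5.75 pos [543.4  -5.2 105.4] F [-0.4  0.5 -2.3] w 60.7
d [0.0022 0.0012 0.0089] a [-0.004  0.001 -0.001] rows 0.22237240827004903 0.03679435134303702
```

Request:
step_arm --increments '[{"tx": 0.0,"ty": 0.0012,"tz": 0.004,"ax": -0.003,"ay": 0,"az": 0},{"tx": 0.0,"ty": 0.0012,"tz": 0.007,"ax": -0.003,"ay": 0,"az": 0},{"tx": 0.0,"ty": 0.0012,"tz": 0.0085,"ax": -0.003,"ay": 0,"az": 0},{"tx": 0.0,"ty": 0.0012,"tz": 0.0085,"ax": -0.003,"ay": 0,"az": 0},{"tx": 0.0,"ty": 0.0012,"tz": 0.0085,"ax": -0.003,"ay": 0,"az": 0}]'

```text
clock: 6.17
tool_pos: [544.8, -5.2, 97.3]
tcp_rot: [0.71, 0.705, -0.001, 0.0]
ft_force: [-0.6, 0.0, -1.7]
gripper_width: 60.8
```

```bash
python3 - <<'E'
from h import *
goal(544.6,-3,96.5,1.565)
s=imaging.snapshot("wrist"); cv2.imwrite("pics/w4.png",s["color"][:,:,::-1])
s=imaging.snapshot("scene"); cv2.imwrite("pics/s4.png",cv2.resize(s["color"][200:330,210:370],None,fx=5,fy=4.5)[:,:,::-1])
E
```

```text
t 6.17 pos [544.8  -5.2  97.3] F [-0.6  0.  -1.7] w 60.8
d [ 0.0022 -0.0002  0.0007] a [-0.001  0.001 -0.001] rows 0.056470358067012366 0.0169237557153811
```

View pics/w4.png

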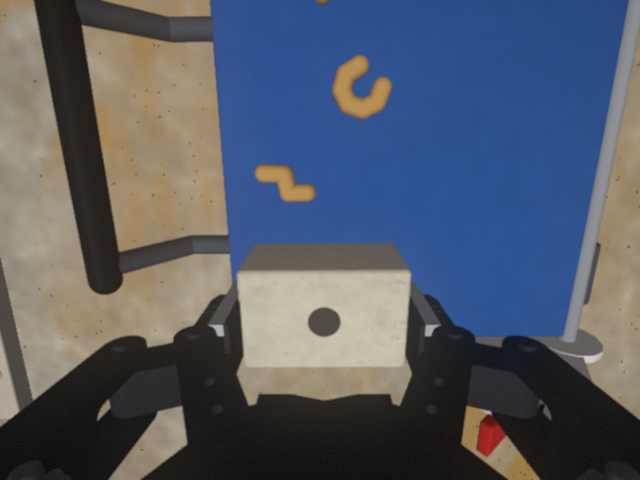

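View pics/s4.png

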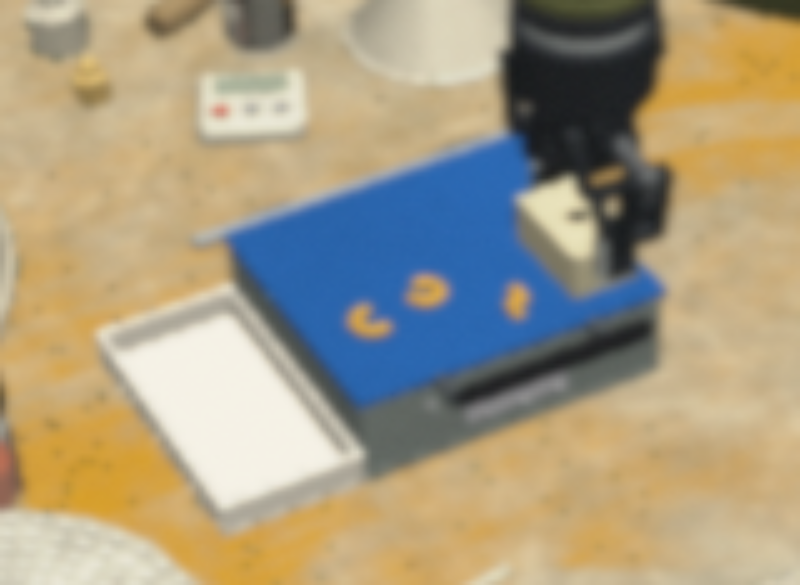

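```bash
python3 - <<'E'
from h import *
s=imaging.snapshot("wrist")
for n,p,z in [("b left",(254,173),73),("a right",(392,88),73),("edge",(228,173),70),("edge",(219,88),70),("blk L",(255,243),72),("blk R",(397,243),72)]: print(n,atz(s,p,z).round(1))
E
```

```text
b left [516.6  48.5  73. ]
a right [573.1  81.4  73. ]
edge [504.8  48.3  70. ]
edge [503.8  82.4  70. ]
blk L [514.9  17.4  72. ]
blk R [578.4  16.9  72. ]
```

Request:
step_arm --increments '[{"tx": 0.006,"ty": -0.0015,"tz": 0.0005,"ax": 0,"ay": 0,"az": 0},{"tx": 0.012,"ty": -0.0015,"tz": 0.0005,"ax": 0,"ay": 0,"az": 0},{"tx": 0.019,"ty": -0.0015,"tz": 0.0005,"ax": 0,"ay": 0,"az": 0},{"tx": 0.026,"ty": -0.0015,"tz": 0.0005,"ax": 0,"ay": 0,"az": 0},{"tx": 0.033,"ty": -0.0015,"tz": 0.0005,"ax": 0,"ay": 0,"az": 0}]'

```text
clock: 6.73
tool_pos: [543.6, 28.8, 96.8]
tcp_rot: [0.709, 0.705, -0.001, 0.0]
ft_force: [0.0, 0.2, -1.5]
gripper_width: 60.8
```

```bash
python3 - <<'E'
from h import *
goal(543.2,62,97,1.565)
s=imaging.snapshot("wrist"); cv2.imwrite("pics/w5.png",s["color"][:,:,::-1])
E
```

```text
t 6.73 pos [543.6  28.8  96.8] F [ 0.   0.2 -1.5] w 60.8
d [ 0.0332 -0.0006 -0.0002] a [-0.     0.001 -0.001] rows 0.7972465092073289 0.013674539464615663
```

View pics/w5.png

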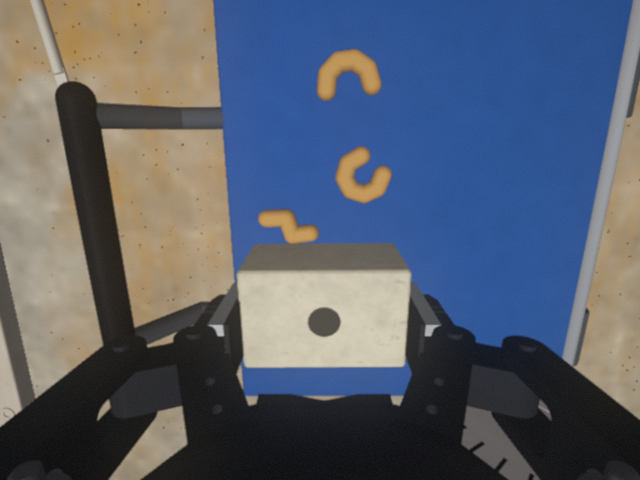

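Chip b (288,228) is just meeting the block face. All three are within the block width, so I continue.

Request:
step_arm --increments '[{"tx": 0.007,"ty": -0.0006,"tz": 0,"ax": 0,"ay": 0,"az": 0},{"tx": 0.014,"ty": -0.0006,"tz": 0,"ax": 0,"ay": 0,"az": 0},{"tx": 0.021,"ty": -0.0006,"tz": 0,"ax": 0,"ay": 0,"az": 0},{"tx": 0.028,"ty": -0.0006,"tz": 0,"ax": 0,"ay": 0,"az": 0},{"tx": 0.035,"ty": -0.0006,"tz": 0,"ax": 0,"ay": 0,"az": 0}]'

```text
clock: 7.2
tool_pos: [543.1, 65.5, 96.8]
tcp_rot: [0.709, 0.705, -0.0, 0.0]
ft_force: [0.1, 0.8, -0.7]
gripper_width: 60.6
```

```bash
python3 - <<'E'
from h import *
goal(543.2,97,97,1.565)
s=imaging.snapshot("wrist"); cv2.imwrite("pics/w6.png",s["color"][:,:,::-1])
E
```

```text
t 7.2 pos [543.1  65.5  96.8] F [ 0.1  0.8 -0.7] w 60.6
d [ 0.0315 -0.0001 -0.0003] a [-0.     0.001 -0.   ] rows 0.7560116419661804 0.006211841419600913
```

View pics/w6.png

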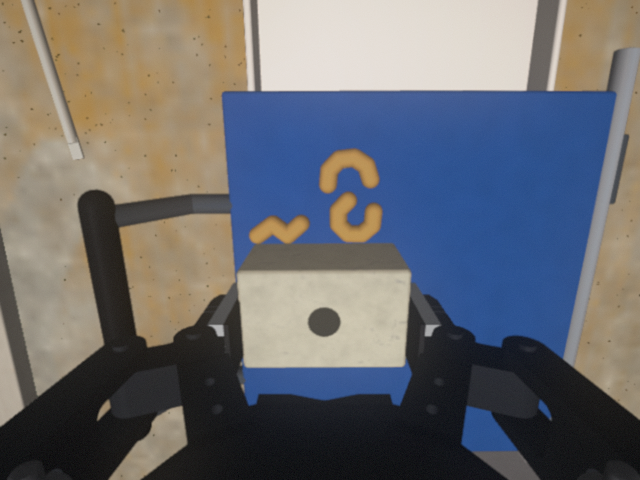

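Chip b at (278,230) sits near the block's left end, so I nudge the block 3 mm toward -x while sweeping on.

Request:
step_arm --increments '[{"tx": 0.005,"ty": -0.002,"tz": 0,"ax": 0,"ay": 0,"az": 0},{"tx": 0.011,"ty": -0.004,"tz": 0,"ax": 0,"ay": 0,"az": 0},{"tx": 0.017,"ty": -0.004,"tz": 0,"ax": 0,"ay": 0,"az": 0},{"tx": 0.023,"ty": -0.004,"tz": 0,"ax": 0,"ay": 0,"az": 0},{"tx": 0.029,"ty": -0.004,"tz": 0,"ax": 0,"ay": 0,"az": 0}]'

```text
clock: 7.67
tool_pos: [539.2, 96.0, 96.8]
tcp_rot: [0.709, 0.705, -0.0, -0.0]
ft_force: [-0.2, -0.6, -1.1]
gripper_width: 61.0
```

```bash
python3 - <<'E'
from h import *
goal(539.2,125,97,1.565)
s=imaging.snapshot("wrist"); cv2.imwrite("pics/w7.png",s["color"][:,:,::-1])
E
```

```text
t 7.67 pos [539.2  96.   96.8] F [-0.2 -0.6 -1.1] w 61.0
d [ 0.029  -0.0001 -0.0002] a [-0. -0.  0.] rows 0.6950158073133302 0.004600366542461066
```

View pics/w7.png

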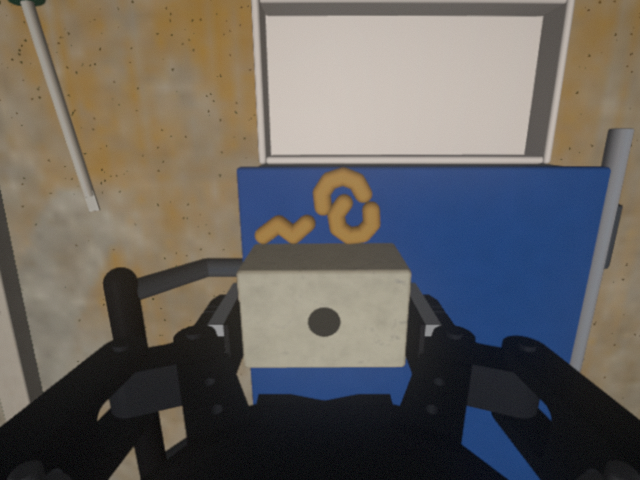

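Chip b (285,230) would drop close to the tray's side wall, so I push diagonally toward +x to carry the chips inward.

Request:
step_arm --increments '[{"tx": 0.005,"ty": 0.0015,"tz": 0,"ax": 0,"ay": 0,"az": 0},{"tx": 0.01,"ty": 0.003,"tz": 0,"ax": 0,"ay": 0,"az": 0},{"tx": 0.015,"ty": 0.0045,"tz": 0,"ax": 0,"ay": 0,"az": 0},{"tx": 0.02,"ty": 0.006,"tz": 0,"ax": 0,"ay": 0,"az": 0},{"tx": 0.025,"ty": 0.0075,"tz": 0,"ax": 0,"ay": 0,"az": 0}]'

```text
clock: 8.13
tool_pos: [547.1, 122.3, 96.9]
tcp_rot: [0.709, 0.705, 0.0, -0.0]
ft_force: [0.1, 0.5, -0.2]
gripper_width: 61.0
```

```bash
python3 - <<'E'
from h import *
goal(547,150,97,1.565)
s=imaging.snapshot("wrist"); cv2.imwrite("pics/w8.png",s["color"][:,:,::-1])
E
```

```text
t 8.13 pos [547.1 122.3  96.9] F [ 0.1  0.5 -0.2] w 61.0
d [ 0.0277 -0.0002 -0.0001] a [-0.    -0.001  0.001] rows 0.664100595762162 0.010576473170969094
```

View pics/w8.png

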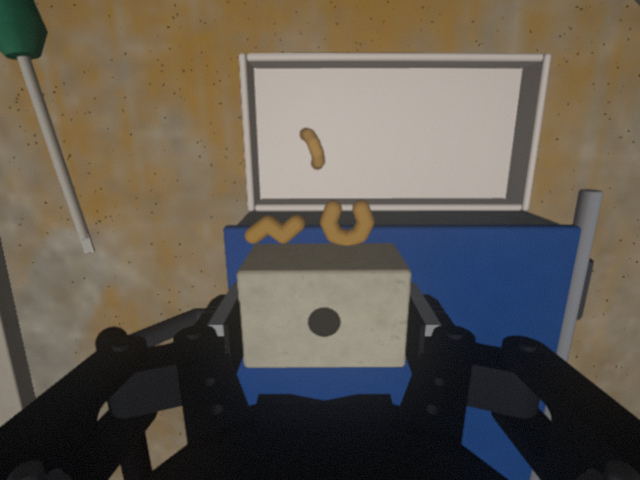

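Chip c is in the tray (313,148). The other two are at the edge; I continue slowly.

Request:
step_arm --increments '[{"tx": 0.003,"ty": -0.0025,"tz": 0,"ax": 0,"ay": 0,"az": 0},{"tx": 0.006,"ty": -0.003,"tz": 0,"ax": 0,"ay": 0,"az": 0},{"tx": 0.009,"ty": -0.003,"tz": 0,"ax": 0,"ay": 0,"az": 0},{"tx": 0.013,"ty": -0.003,"tz": 0,"ax": 0,"ay": 0,"az": 0},{"tx": 0.017,"ty": -0.003,"tz": 0,"ax": 0,"ay": 0,"az": 0}]'

```text
clock: 8.6
tool_pos: [544.3, 140.3, 97.0]
tcp_rot: [0.709, 0.705, 0.001, -0.001]
ft_force: [-0.4, -0.0, -0.1]
gripper_width: 61.0
```

```bash
python3 - <<'E'
from h import *
goal(544,155,97,1.565)
s=imaging.snapshot("wrist"); cv2.imwrite("pics/w9.png",s["color"][:,:,::-1])
E
```

```text
t 8.6 pos [544.3 140.3  97. ] F [-0.4 -0.  -0.1] w 61.0
d [ 0.0147 -0.0004  0.    ] a [ 0.    -0.002  0.001] rows 0.3522736197992353 0.01579555916116971
```

View pics/w9.png

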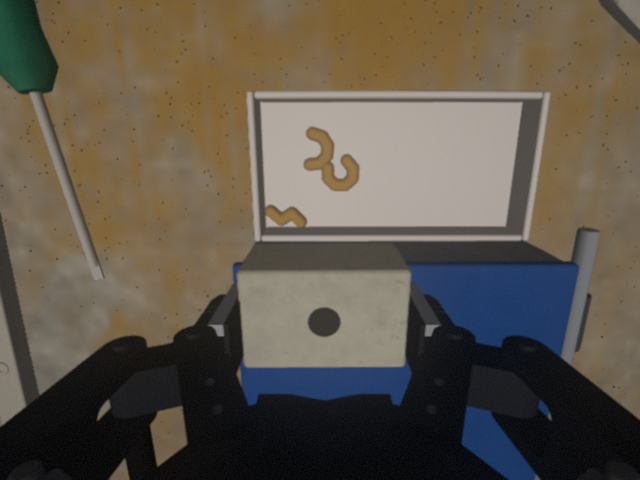

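All three chips are in the tray: (318,148), (340,175), (285,216). Now lifting the block and carrying it to the right.

Request:
step_arm --increments '[{"tx": 0,"ty": 0,"tz": -0.03,"ax": 0,"ay": 0,"az": 0},{"tx": 0,"ty": 0,"tz": -0.065,"ax": 0,"ay": 0,"az": 0},{"tx": -0.03,"ty": -0.005,"tz": -0.085,"ax": 0,"ay": 0,"az": 0},{"tx": -0.07,"ty": -0.015,"tz": -0.085,"ax": 0,"ay": 0,"az": 0},{"tx": -0.11,"ty": -0.025,"tz": -0.085,"ax": 0,"ay": 0,"az": 0}]'

```text
clock: 9.07
tool_pos: [520.0, 30.3, 184.7]
tcp_rot: [0.708, 0.707, 0.003, 0.001]
ft_force: [1.4, -0.1, -1.4]
gripper_width: 61.0
```

Request:
step_arm --increments '[{"tx": -0.04,"ty": -0.005,"tz": 0,"ax": 0,"ay": 0,"az": 0},{"tx": -0.08,"ty": -0.01,"tz": 0,"ax": 0,"ay": 0,"az": 0},{"tx": -0.12,"ty": -0.015,"tz": 0,"ax": 0,"ay": 0,"az": 0},{"tx": -0.16,"ty": -0.02,"tz": 0,"ax": 0,"ay": 0,"az": 0},{"tx": -0.195,"ty": -0.02,"tz": 0,"ax": 0,"ay": 0,"az": 0}]'

```text
clock: 9.48
tool_pos: [498.7, -166.8, 184.5]
tcp_rot: [0.708, 0.706, 0.002, 0.002]
ft_force: [0.8, 0.1, -1.2]
gripper_width: 61.2
```

```bash
python3 - <<'E'
from h import *
goal(500,-170,60,1.565)
s=imaging.snapshot("top"); cv2.imwrite("pics/t10.png",s["color"][:,:,::-1])
s=imaging.snapshot("scene"); cv2.imwrite("pics/s10.png",cv2.resize(s["color"][200:330,210:370],None,fx=5,fy=4.5)[:,:,::-1])
E
```

```text
t 9.48 pos [ 498.7 -166.8  184.5] F [ 0.8  0.1 -1.2] w 61.2
d [-0.0033  0.0006  0.1245] a [ 0.006 -0.001  0.003] rows 2.985609187127957 0.054411091026601556
```

View pics/t10.png

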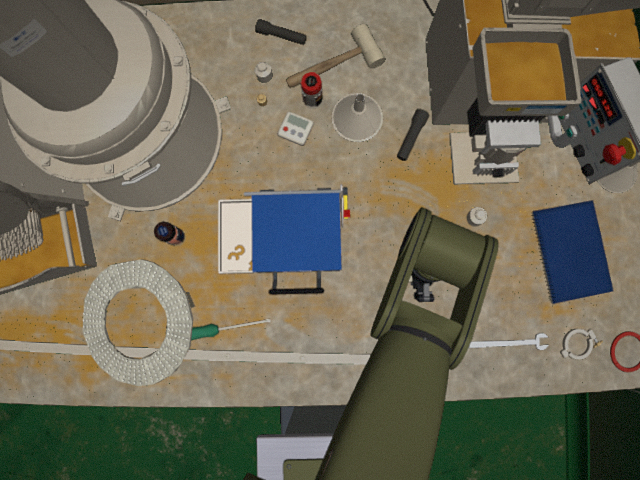

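View pics/s10.png

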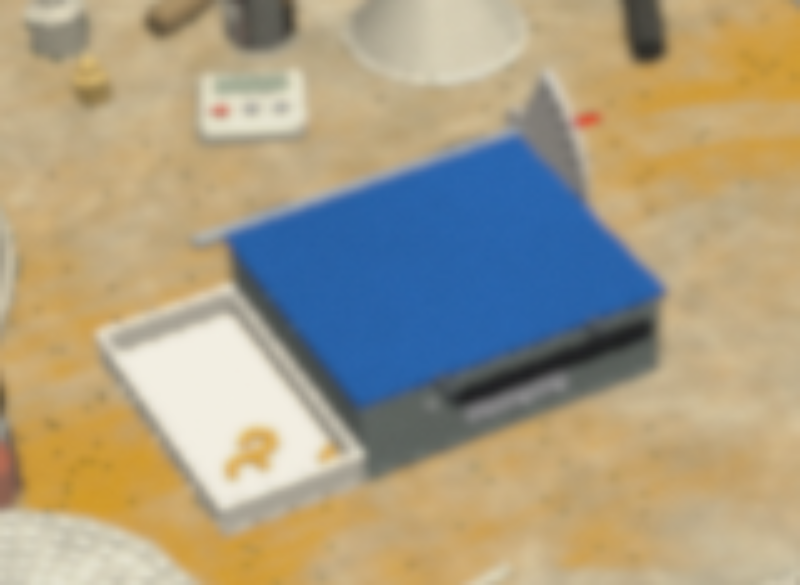

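Cover is empty; three chips in the tray. Lowering the block.

Request:
step_arm --increments '[{"tx": -0.003,"ty": 0,"tz": 0.035,"ax": 0.005,"ay": 0,"az": 0},{"tx": -0.003,"ty": 0,"tz": 0.07,"ax": 0.005,"ay": 0,"az": 0},{"tx": -0.003,"ty": 0,"tz": 0.105,"ax": 0.005,"ay": 0,"az": 0},{"tx": -0.003,"ty": 0,"tz": 0.135,"ax": 0.005,"ay": 0,"az": 0},{"tx": -0.003,"ty": 0,"tz": 0.145,"ax": 0.005,"ay": 0,"az": 0}]'

```text
clock: 10.0
tool_pos: [496.8, -170.0, 34.5]
tcp_rot: [0.71, 0.705, -0.001, -0.004]
ft_force: [-1.3, 0.8, -1.5]
gripper_width: 60.9
```

```bash
python3 - <<'E'
from h import *
goal(500,-170,25,1.565)
E
```

```text
t 10.0 pos [ 496.8 -170.    34.5] F [-1.3  0.8 -1.5] w 60.9
d [0.     0.0032 0.0095] a [-0.007 -0.004 -0.001] rows 0.24100647535979589 0.0632442916746626
```

Request:
step_arm --increments '[{"tx": 0,"ty": 0.0,"tz": 0.003,"ax": -0.006,"ay": -0.003,"az": 0},{"tx": 0,"ty": 0.0,"tz": 0.006,"ax": -0.006,"ay": -0.003,"az": 0},{"tx": 0,"ty": 0.0,"tz": 0.009,"ax": -0.006,"ay": -0.003,"az": 0},{"tx": 0,"ty": 0.0,"tz": 0.0097,"ax": -0.006,"ay": -0.003,"az": 0},{"tx": 0,"ty": 0.0,"tz": 0.0097,"ax": -0.006,"ay": -0.003,"az": 0}]'

```text
clock: 10.42
tool_pos: [498.0, -170.4, 26.5]
tcp_rot: [0.71, 0.705, 0.001, 0.001]
ft_force: [0.4, -0.3, -0.6]
gripper_width: 60.8
```

Request:
step_arm --increments '[{"tx": 0,"ty": 0,"tz": 0,"ax": 0,"ay": 0,"az": 0},{"tx": 0,"ty": 0,"tz": 0,"ax": 0,"ay": 0,"az": 0},{"tx": 0,"ty": 0,"tz": 0,"ax": 0,"ay": 0,"az": 0},{"tx": 0,"ty": 0,"tz": 0,"ax": 0,"ay": 0,"az": 0},{"tx": 0,"ty": 0,"tz": 0,"ax": 0,"ay": 0,"az": 0}]' --claw 1

```text
clock: 10.83
tool_pos: [498.2, -170.5, 26.8]
tcp_rot: [0.71, 0.705, 0.001, 0.001]
ft_force: [-0.7, 1.2, -0.1]
gripper_width: 85.5
```

Request:
step_arm --increments '[{"tx": 0,"ty": 0,"tz": -0.01,"ax": 0,"ay": 0,"az": 0},{"tx": 0,"ty": 0,"tz": -0.03,"ax": 0,"ay": 0,"az": 0},{"tx": 0,"ty": 0,"tz": -0.06,"ax": 0,"ay": 0,"az": 0},{"tx": 0,"ty": 0,"tz": -0.095,"ax": 0,"ay": 0,"az": 0},{"tx": 0,"ty": 0,"tz": -0.13,"ax": 0,"ay": 0,"az": 0}]'

```text
clock: 11.25
tool_pos: [497.3, -170.1, 158.3]
tcp_rot: [0.71, 0.705, 0.0, 0.001]
ft_force: [0.7, -1.3, -0.1]
gripper_width: 85.8
```

```bash
python3 - <<'E'
from h import *
goal(459,60,160,1.565)
s=imaging.snapshot("wrist"); cv2.imwrite("pics/w11.png",s["color"][:,:,::-1])
E
```

```text
t 11.25 pos [ 497.3 -170.1  158.3] F [ 0.7 -1.3 -0.1] w 85.8
d [ 0.2299 -0.0399 -0.0018] a [ 0.001  0.    -0.001] rows 5.594968107335111 0.015201520950008032
```

View pics/w11.png

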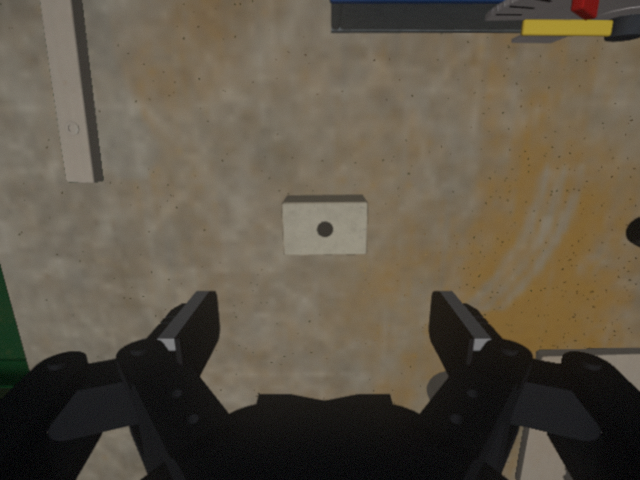

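Block is standing free at (325,228). Moving part way to see the quadrant with the wrist camera.

Request:
step_arm --increments '[{"tx": 0.03,"ty": 0.015,"tz": -0.01,"ax": 0,"ay": 0,"az": 0},{"tx": 0.06,"ty": 0.03,"tz": -0.02,"ax": 0,"ay": 0,"az": 0},{"tx": 0.06,"ty": 0.05,"tz": -0.03,"ax": 0,"ay": 0,"az": 0},{"tx": 0.06,"ty": 0.06,"tz": -0.04,"ax": 0,"ay": 0,"az": 0},{"tx": 0.06,"ty": 0.06,"tz": -0.04,"ax": 0,"ay": 0,"az": 0}]'

```text
clock: 11.72
tool_pos: [564.2, -112.1, 211.3]
tcp_rot: [0.709, 0.705, 0.004, 0.01]
ft_force: [0.2, -0.2, 0.5]
gripper_width: 85.1
```

```bash
python3 - <<'E'
from h import *
S={}
for n in ("wrist","top","scene"):
    s=S[n]=imaging.snapshot(n); cv2.imwrite(f"pics/{n}12.png",s["color"][:,:,::-1])
    for t in ("mark_tip","needle_tip","hinge"): print(n,t,[(round(float(d["p"]),2),np.round(d["location"],1).tolist()) for d in tip_of(n,t)[:3]])
    hsv=cv2.cvtColor(s["color"],cv2.COLOR_RGB2HSV); m=cv2.inRange(hsv,(0,170,110),(6,255,255))|cv2.inRange(hsv,(172,170,110),(180,255,255))
    k,l,st,c=cv2.connectedComponentsWithStats(m)
    for i in range(1,k):
        if st[i,4]>4: print("  red",st[i],c[i].round(1))
g=np.hstack([cv2.resize(S["top"]["color"][180:240,310:370],(400,400)),cv2.resize(S["scene"]["color"][200:260,280:340],(400,400))])
cv2.imwrite("pics/g12.png",g[:,:,::-1])
E
```

```text
wrist mark_tip [(0.58, [406.5, 134.1])]
wrist needle_tip [(0.71, [378.7, 137.7])]
wrist hinge []
  red [384 125  24  22 488] [395.3 135.5]
top mark_tip [(0.63, [346.1, 211.8]), (0.17, [239.6, 236.5])]
top needle_tip [(0.73, [347.3, 217.5]), (0.38, [345.0, 210.4])]
top hinge [(0.8, [294.7, 189.6]), (0.75, [403.0, 270.4])]
  red [301  72  20  19 176] [310.8  81.6]
  red [593  82   4   3   7] [594.4  82.7]
  red [583  85   6   7  25] [585.4  88. ]
  red [596  85   6  11  25] [598.4  90.2]
  red [589  97   8  11  37] [592.6 101.9]
  red [602 100   4   5  11] [603.8 101.8]
  red [605 106   4   4  11] [606.5 107.4]
  red [608 111   4   5  15] [609.6 112.9]
  red [284 127   3   3   7] [285.  128.3]
  red [611 145  15  18 151] [617.5 151.8]
  red [344 210   6   7  42] [346.5 213. ]
  red [612 332  28  40 218] [623.2 351.3]
scene mark_tip []
scene needle_tip [(0.7, [322.4, 241.8]), (0.25, [284.8, 242.3])]
scene hinge [(0.64, [284.1, 239.5])]
  red [416  78   9   5  30] [420.2  79.9]
  red [427  82   9   5  28] [431.1  83.9]
  red [415  87   4   3   9] [416.3  87.9]
  red [422  89   5   4  16] [423.8  90.6]
  red [444  90  10  10  79] [448.5  94.8]
  red [254 180  13  12 107] [259.8 185.7]
  red [546 234  18  18  39] [551.7 240.1]
  red [566 244   8   9  16] [570.8 249.3]
  red [558 252   5   1   5] [560. 252.]
```

View pics/wrist12.png

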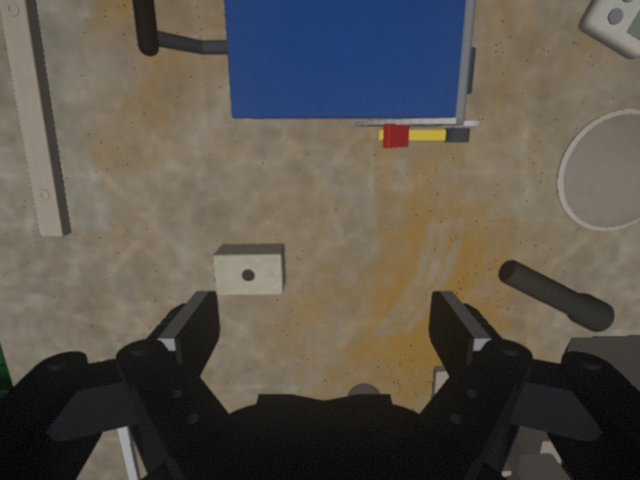

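View pics/g12.png

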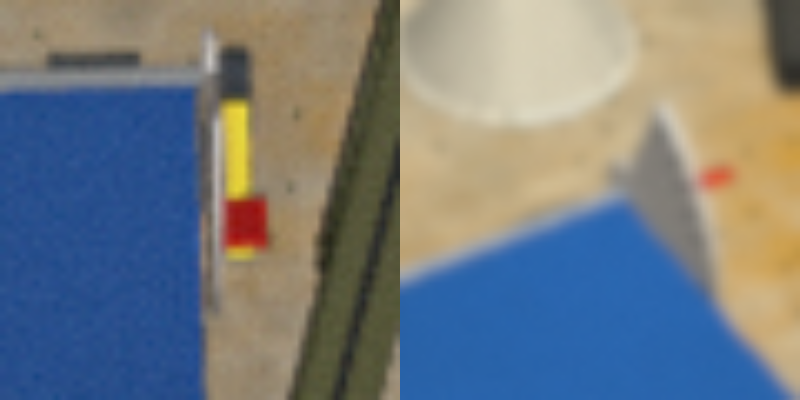

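```bash
python3 - <<'E'
from h import *
S={n:imaging.snapshot(n) for n in("wrist","top","scene")}
c=S["scene"]["color"][215:240,315:345].astype(int)
m=(c[...,0]-c[...,1]>50)&(c[...,0]-c[...,2]>50); ys,xs=np.nonzero(m); print(len(xs),xs.min()+315,xs.max()+315,ys.min()+215,ys.max()+215)
sc=(xs.mean()+315,ys.mean()+215); print(sc)
L={"wrist":(395.3,135.5),"top":(346.5,213.0),"scene":sc}
for k in (("wrist","top","scene"),("wrist","scene"),("top","scene"),("wrist","top")):
    X,e=tri([(S[n],L[n]) for n in k]); dx=666-X[0]; dz=X[2]-67; print(k,X.round(1),np.round(e,1),"ang",np.arctan2(dz,dx).round(3),"rad",np.hypot(dx,dz).round(1))
# shut needle & hinge x check from wrist
for p,z in (((447,135),67),((378.7,137.7),67),((467,122),67)): print(atz(S["wrist"],p,z).round(1))
E
```

```text
20 325 330 225 228
(np.float64(327.3), np.float64(226.25))
('wrist', 'top', 'scene') [607.  -45.9 117.1] [1.7 2.  1.7] ang 0.704 rad 77.4
('wrist', 'scene') [604.9 -45.4 119. ] [1. 1.] ang 0.705 rad 80.2
('top', 'scene') [608.5 -47.  115.5] [1.4 1.4] ang 0.701 rad 75.2
('wrist', 'top') [614.7 -46.1  79.3] [1.4 1.4] ang 0.235 rad 52.8
[654.1 -44.9  67. ]
[604.3 -46.5  67. ]
[667.9 -35.8  67. ]
```

Estimated mark angle is about 0.70 rad. Moving over the bar.

Request:
step_arm --increments '[{"tx": 0.03,"ty": -0.025,"tz": 0.0,"ax": 0,"ay": 0,"az": 0},{"tx": 0.06,"ty": -0.05,"tz": 0.0,"ax": 0,"ay": 0,"az": 0},{"tx": 0.09,"ty": -0.075,"tz": 0.01,"ax": 0,"ay": 0,"az": 0},{"tx": 0.125,"ty": -0.095,"tz": 0.02,"ax": 0,"ay": 0,"az": 0},{"tx": 0.16,"ty": -0.105,"tz": 0.03,"ax": 0,"ay": 0,"az": 0}]' --claw 0.3

```text
clock: 12.88
tool_pos: [456.2, 49.2, 175.0]
tcp_rot: [0.71, 0.704, 0.003, 0.007]
ft_force: [0.5, 1.0, -0.2]
gripper_width: 55.6
```

```bash
python3 - <<'E'
from h import *
goal(459,61,130,1.571)
s=imaging.snapshot("wrist"); cv2.imwrite("pics/w13.png",s["color"][:,:,::-1])
r=tip_of("wrist","bar"); print([(d["p"],d["location"],atz(s,d["location"],95).round(1)) for d in r[:2]])
E
```

```text
t 12.88 pos [456.2  49.2 175. ] F [ 0.5  1.  -0.2] w 55.6
d [0.0121 0.0021 0.0449] a [ 0.015  0.006 -0.009] rows 1.1168200529497025 0.14351132301745678
[(0.89, [324.2, 231.2], array([458.3,  61.8,  95. ])), (0.56, [448.0, 35.9], array([524.2, 167.5,  95. ]))]
```

View pics/w13.png

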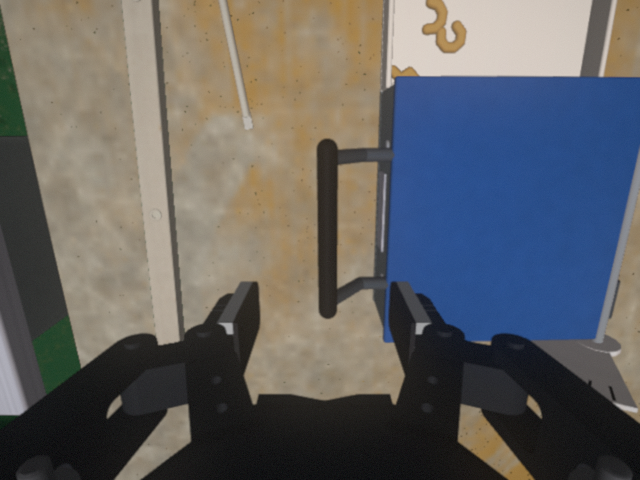

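The bar centre at (326,230) agrees: (458.5, 61.8).

Request:
step_arm --increments '[{"tx": 0.012,"ty": 0.0022,"tz": 0.015,"ax": 0.015,"ay": 0.006,"az": -0.008},{"tx": 0.0125,"ty": 0.0022,"tz": 0.035,"ax": 0.015,"ay": 0.006,"az": -0.008},{"tx": 0.0125,"ty": 0.0022,"tz": 0.055,"ax": 0.015,"ay": 0.006,"az": -0.008},{"tx": 0.0125,"ty": 0.0022,"tz": 0.065,"ax": 0.015,"ay": 0.006,"az": -0.008},{"tx": 0.0125,"ty": 0.0022,"tz": 0.065,"ax": 0.015,"ay": 0.006,"az": -0.008}]'

```text
clock: 13.4
tool_pos: [456.6, 63.5, 105.7]
tcp_rot: [0.705, 0.709, -0.003, -0.004]
ft_force: [-0.6, -0.5, -0.3]
gripper_width: 55.4
```

```bash
python3 - <<'E'
from h import *
goal(458.7,61.5,93,1.571)
E
```

```text
t 13.4 pos [456.6  63.5 105.7] F [-0.6 -0.5 -0.3] w 55.4
d [-0.002   0.0023  0.0127] a [-0.009 -0.001  0.006] rows 0.31345194923680253 0.08744769020276116
```

Request:
step_arm --increments '[{"tx": -0.001,"ty": 0.0023,"tz": 0.004,"ax": -0.009,"ay": -0.001,"az": 0.006},{"tx": -0.002,"ty": 0.0023,"tz": 0.008,"ax": -0.009,"ay": -0.001,"az": 0.006},{"tx": -0.002,"ty": 0.0023,"tz": 0.0127,"ax": -0.009,"ay": -0.001,"az": 0.006},{"tx": -0.002,"ty": 0.0023,"tz": 0.0127,"ax": -0.009,"ay": -0.001,"az": 0.006},{"tx": -0.002,"ty": 0.0023,"tz": 0.0127,"ax": -0.009,"ay": -0.001,"az": 0.006}]'

```text
clock: 13.82
tool_pos: [458.9, 61.4, 93.2]
tcp_rot: [0.707, 0.707, -0.0, 0.0]
ft_force: [0.9, 0.5, 0.1]
gripper_width: 55.6
```

Request:
step_arm --increments '[{"tx": 0,"ty": 0,"tz": 0,"ax": 0,"ay": 0,"az": 0},{"tx": 0,"ty": 0,"tz": 0,"ax": 0,"ay": 0,"az": 0},{"tx": 0,"ty": 0,"tz": 0,"ax": 0,"ay": 0,"az": 0},{"tx": 0,"ty": 0,"tz": 0,"ax": 0,"ay": 0,"az": 0},{"tx": 0,"ty": 0,"tz": 0,"ax": 0,"ay": 0,"az": 0}]' --claw -1

```text
clock: 14.23
tool_pos: [459.4, 61.4, 93.7]
tcp_rot: [0.707, 0.707, 0.0, 0.0]
ft_force: [0.8, -0.2, 0.4]
gripper_width: 10.1
```

```bash
python3 - <<'E'
from h import *
goal(458.7,61.5,93,1.571)
s=imaging.snapshot("wrist"); cv2.imwrite("pics/w14.png",s["color"][:,:,::-1])
p0=np.array([-206,28.])
for th in (.1,.2,.3,.4,.5,.6,.65,.7,.75): # rotate: -x -> up
    c,s_=np.cos(th),np.sin(th); x=p0[0]*c+p0[1]*s_; z=-p0[0]*s_+p0[1]*c
    print(th,(x-p0[0]).round(1),(z-p0[1]).round(1))
E
```

```text
t 14.23 pos [459.4  61.4  93.7] F [ 0.8 -0.2  0.4] w 10.1
d [ 0.0001 -0.0007  0.0007] a [ 0.001  0.    -0.001] rows 0.022568179709583906 0.010874380722262841
0.1 3.8 20.4
0.2 9.7 40.4
0.3 17.5 59.6
0.4 27.2 78.0
0.5 38.6 95.3
0.6 51.8 111.4
0.65 59.0 119.0
0.7 66.5 126.1
0.75 74.4 132.9
```

View pics/w14.png

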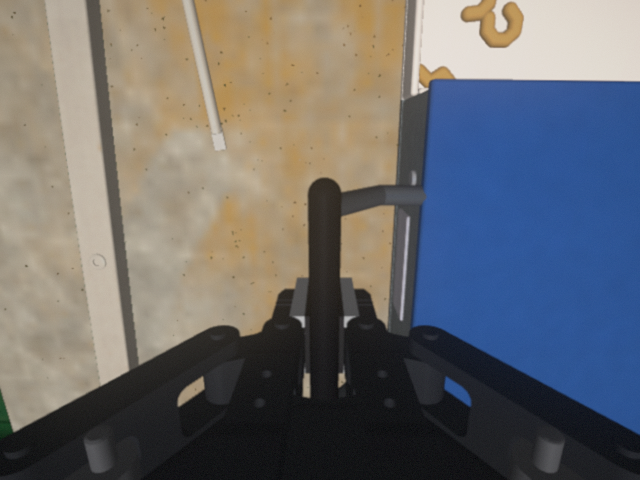

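Bar gripped (325,290). Lifting along its arc to 0.3 rad first.

Request:
step_arm --increments '[{"tx": 0,"ty": 0.0015,"tz": -0.01,"ax": 0,"ay": 0,"az": 0},{"tx": 0,"ty": 0.0038,"tz": -0.0204,"ax": 0,"ay": 0,"az": 0},{"tx": 0,"ty": 0.0065,"tz": -0.0305,"ax": 0,"ay": 0,"az": 0},{"tx": 0,"ty": 0.0097,"tz": -0.0404,"ax": 0,"ay": 0,"az": 0},{"tx": 0,"ty": 0.0175,"tz": -0.0596,"ax": 0,"ay": 0,"az": 0}]'

```text
clock: 14.7
tool_pos: [474.8, 61.4, 150.8]
tcp_rot: [0.707, 0.707, -0.001, -0.001]
ft_force: [7.6, 0.7, -11.6]
gripper_width: 9.7
```

```bash
python3 - <<'E'
from h import *
goal(459.4+51.8,61.4,93.7+111.4,1.571)
s=imaging.snapshot("wrist"); cv2.imwrite("pics/w15.png",s["color"][:,:,::-1])
E
```

```text
t 14.7 pos [474.8  61.4 150.8] F [  7.6   0.7 -11.6] w 9.7
d [ 0.      0.0361 -0.0545] a [-0.004  0.    -0.001] rows 1.567902243987636 0.03048619107963286
```

View pics/w15.png

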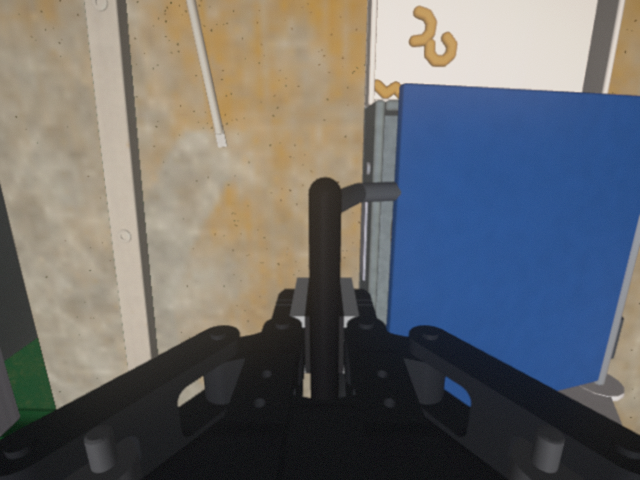

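Cover rises with the grip holding; continuing to about 0.6 rad.

Request:
step_arm --increments '[{"tx": 0,"ty": 0.006,"tz": -0.012,"ax": 0,"ay": 0,"az": 0},{"tx": 0,"ty": 0.0125,"tz": -0.023,"ax": 0,"ay": 0,"az": 0},{"tx": 0,"ty": 0.02,"tz": -0.034,"ax": 0,"ay": 0,"az": 0},{"tx": 0,"ty": 0.028,"tz": -0.0445,"ax": 0,"ay": 0,"az": 0},{"tx": 0,"ty": 0.036,"tz": -0.0545,"ax": 0,"ay": 0,"az": 0}]'

```text
clock: 15.17
tool_pos: [511.4, 61.3, 209.1]
tcp_rot: [0.707, 0.707, -0.003, -0.002]
ft_force: [-0.8, -0.9, -10.8]
gripper_width: 9.6
```

```bash
cat > look.py <<'E'
from h import *
import sys
k=sys.argv[1]
goal(459.4+66.5,61.4,93.7+126.1,1.571)
S={n:imaging.snapshot(n) for n in("wrist","top","scene")}
for n in S:
    for t in ("mark_tip","needle_tip"): print(n,t,[(round(float(d["p"]),2),np.round(d["location"],1).tolist()) for d in tip_of(n,t)[:2]])
cv2.imwrite(f"pics/w{k}.png",S["wrist"]["color"][:,:,::-1])
g=np.hstack([cv2.resize(S["top"]["color"][180:240,310:370],(400,400)),cv2.resize(S["scene"]["color"][205:255,300:350],(400,400))])
cv2.imwrite(f"pics/g{k}.png",g[:,:,::-1])
# actual bar position by grasp point -> angle
p=arm.get_state()["tool_pos"]
for hx in (664.5,665.5): 
    dx=p[0]-0-hx; dz=p[2]+2-67; print("angle from TCP",np.arctan2(dz,-dx)-np.arctan2(28,206))
E
python3 look.py 16
```

```text
t 15.17 pos [511.4  61.3 209.1] F [ -0.8  -0.9 -10.8] w 9.6
d [ 0.      0.0144 -0.0108] a [-0.008  0.001 -0.   ] rows 0.43154795202777446 0.060288604175612985
wrist mark_tip [(0.7, [466.0, 376.3])]
wrist needle_tip [(0.7, [409.0, 61.1])]
top mark_tip [(0.5, [345.3, 209.7]), (0.24, [349.1, 210.6])]
top needle_tip [(0.77, [348.2, 210.6])]
scene mark_tip [(0.67, [295.6, 273.7]), (0.35, [310.1, 231.3])]
scene needle_tip []
angle from TCP 0.6214459668163513
angle from TCP 0.6181912487165415
```

View pics/w16.png

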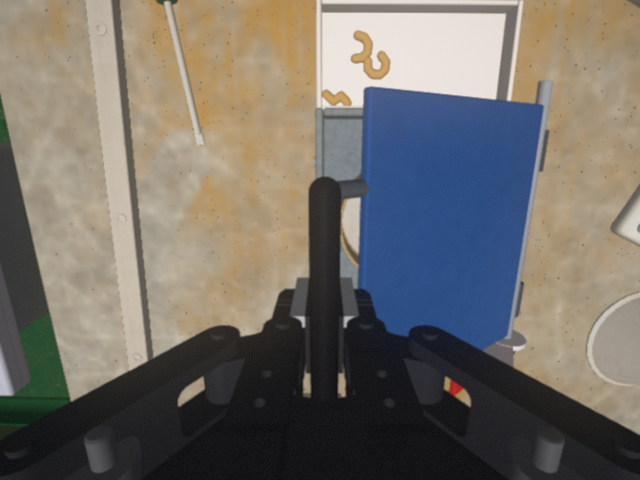

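View pics/g16.png

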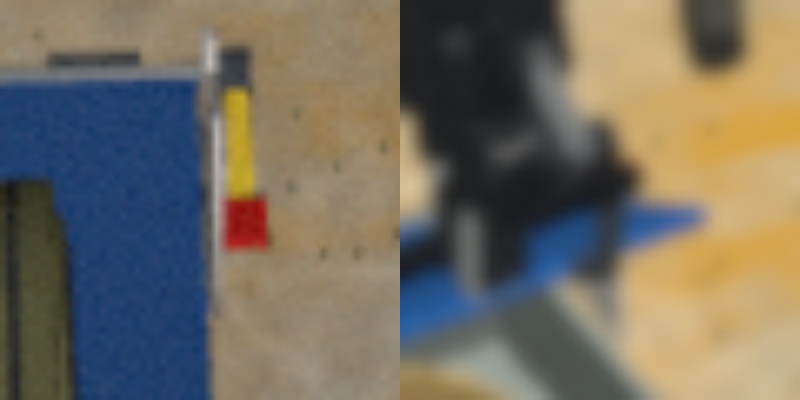

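```bash
python3 - <<'E'
import cv2,numpy as np
a=cv2.imread("pics/w16.png")[330:430,400:540]; b=cv2.imread("pics/w4.png")[330:480,440:640]
cv2.imwrite("pics/z16.png",cv2.resize(a,None,fx=5.5,fy=5.5,interpolation=cv2.INTER_CUBIC)); cv2.imwrite("pics/z4.png",cv2.resize(b,None,fx=3.8,fy=3.8,interpolation=cv2.INTER_CUBIC))
a=cv2.imread("pics/wrist12.png")[100:160,340:490]; cv2.imwrite("pics/z12.png",cv2.resize(a,None,fx=5,fy=5,interpolation=cv2.INTER_CUBIC))
E
```

```text
(no output)
```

View pics/z16.png

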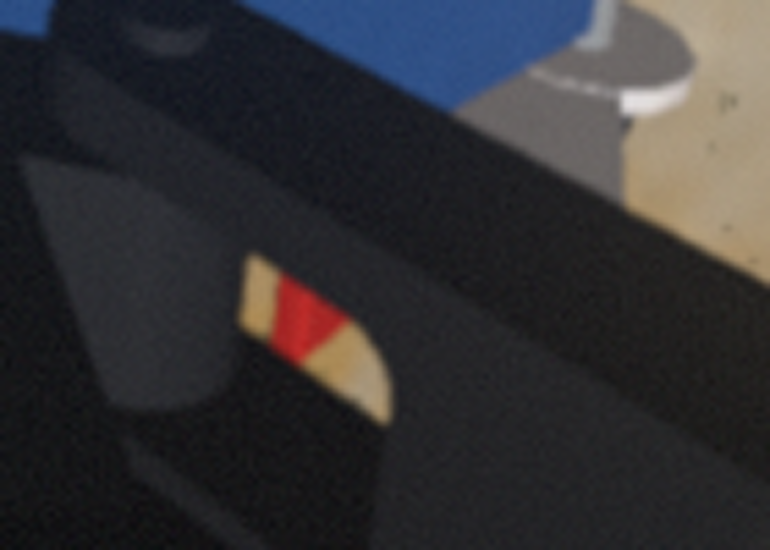

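View pics/z4.png

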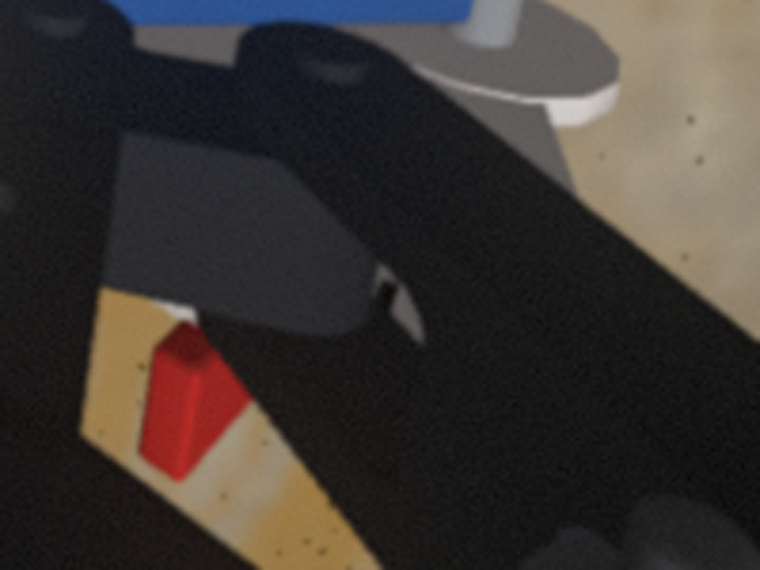

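View pics/z12.png

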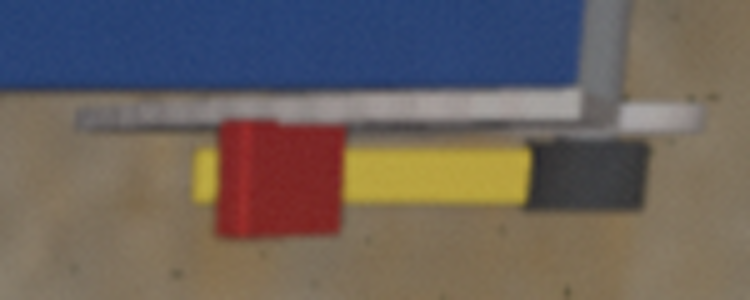

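```bash
python3 - <<'E'
from h import *
s=imaging.snapshot("wrist"); st=arm.get_state()
# fixed camera-in-tool, from initial snapshot too
def Tt(p,q): return Ro.from_quat(np.array(q)/np.linalg.norm(q)).as_matrix(),np.array(p)
Rt,pt=Tt(st["tool_pos"],st["tcp_rot"])
Rc=s["R"]@Rt; tc=s["R"]@pt+s["t"]; print(Rc.round(3),tc.round(1))
def cam(p,q):
    R,P=Tt(p,q); d=dict(s); d["R"]=Rc@R.T; d["t"]=tc-d["R"]@P; return d
q4=[.7095,.7045,-.001,0]; 
c4=cam([544.8,-5.2,97.3],q4); c12=cam([564.2,-112.1,211.3],[.709,.705,.004,.010])
# check on known points: cover corner R (hinge-side -y) & front: w12 (232,118) z70 expects x~502
print(atz(c12,(232,118),70).round(1),atz(c4,(228,173),70).round(1))
P={"ridge-y":((389.8,147.4),(486.8,456.3)),"ridge+y":((390,124.2),(490.8,425.3)),"low-y":((383.6,147.4),(476.8,448.9))}
for n,(a,b) in P.items():
    X,e=tri([(c12,a),(c4,b)]); print(n,X.round(1),np.round(e,1))
E
```

```text
[[ 0.     1.     0.001]
 [-0.962  0.    -0.271]
 [-0.271 -0.001  0.962]] [ -0.7  32.1 140.1]
[502.4 -32.3  70. ] [504.7  48.3  70. ]
ridge-y [606.1 -51.4 120. ] [0.2 0.2]
ridge+y [606.  -38.  119.1] [0. 0.]
low-y [603.3 -51.4 116.7] [0.1 0.1]
```

Triangulating the red block's edges from two wrist views gives a mark angle of 0.70 rad, with residuals under 0.3 mm. The cover is at about 0.615, so I lift it a further 0.085.

Request:
step_arm --increments '[{"tx": 0,"ty": 0.004,"tz": -0.004,"ax": 0,"ay": 0,"az": 0},{"tx": 0,"ty": 0.0085,"tz": -0.0085,"ax": 0,"ay": 0,"az": 0},{"tx": 0,"ty": 0.0126,"tz": -0.0124,"ax": 0,"ay": 0,"az": 0},{"tx": 0,"ty": 0.0126,"tz": -0.0124,"ax": 0,"ay": 0,"az": 0},{"tx": 0,"ty": 0.0126,"tz": -0.0124,"ax": 0,"ay": 0,"az": 0}]'

```text
clock: 16.08
tool_pos: [523.1, 61.3, 221.3]
tcp_rot: [0.707, 0.707, -0.003, -0.002]
ft_force: [-7.4, -0.4, -4.1]
gripper_width: 9.8
```

```bash
python3 look.py 17; python3 - <<'E'
import cv2,numpy as np
a=cv2.imread("pics/w17.png")[330:430,400:540]
cv2.imwrite("pics/z17.png",cv2.resize(a,None,fx=5.5,fy=5.5,interpolation=cv2.INTER_CUBIC))
E
```

```text
t 16.08 pos [523.1  61.3 221.3] F [-7.4 -0.4 -4.1] w 9.8
d [0.0001 0.0028 0.0015] a [-0.008  0.001 -0.   ] rows 0.07624770955674484 0.06292778136739229
wrist mark_tip [(0.45, [390.3, 65.8])]
wrist needle_tip []
top mark_tip [(0.38, [347.4, 209.2])]
top needle_tip [(0.92, [344.9, 208.1])]
scene mark_tip []
scene needle_tip [(0.56, [321.2, 227.7])]
angle from TCP 0.698774138922879
angle from TCP 0.6952717055238499
```

View pics/g17.png

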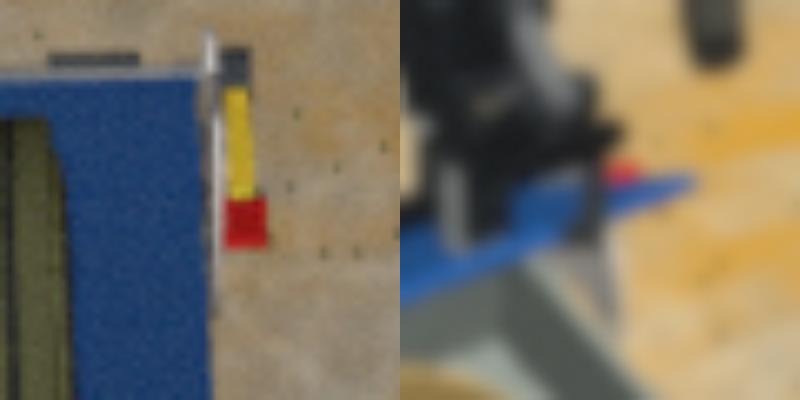

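View pics/w17.png

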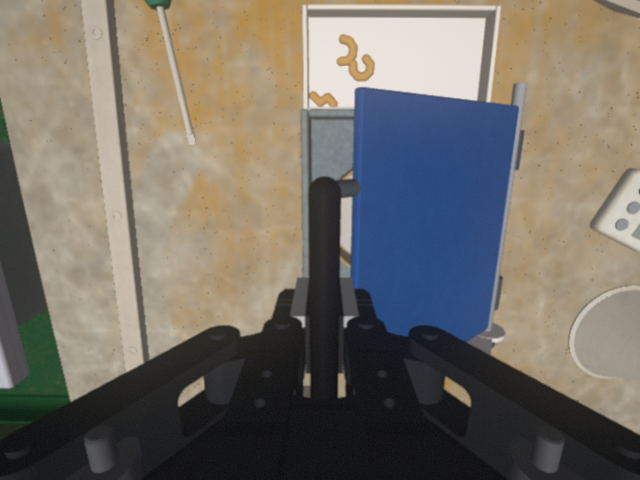

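```bash
python3 - <<'E'
from h import *
S={n:imaging.snapshot(n) for n in("top","scene","wrist")}
hx,hz=665.3,67
for th in (.6,.65,.7,.75,.8):
    c,s=np.cos(th),np.sin(th)
    P=lambda r,y,o=0:(hx-r*c+o*s,y,hz+r*s+o*c)
    print(th,"top needle tip",proj(S["top"],P(58,-46,1)).round(1),"mark in/out upper",proj(S["top"],P(61,-46,2)).round(1),proj(S["top"],P(79,-46,2)).round(1),"scene corner",proj(S["scene"],P(164,-32,3)).round(1),"wrist corner",proj(S["wrist"],P(164,152,3)).round(1),"scene mark",proj(S["scene"],P(70,-45)).round(1))
c=S["top"]["color"][190:222,342:352].astype(int)
for r in range(len(c)): print(190+r,c[r,3],c[r,4])
E
python3 -c "
import cv2;a=cv2.imread('pics/w17.png')[70:130,330:400];cv2.imwrite('pics/z17.png',cv2.resize(a,None,fx=8,fy=8))"
```

```text
0.6 top needle tip [346.2 210. ] mark in/out upper [346.3 210.7] [346.7 217.2] scene corner [337.3 231.4] wrist corner [341.4  88.5] scene mark [326.3 229.1]
0.65 top needle tip [346.2 209. ] mark in/out upper [346.3 209.6] [346.7 215.8] scene corner [336.3 228.3] wrist corner [352.5  86.7] scene mark [325.9 227.9]
0.7 top needle tip [346.2 207.9] mark in/out upper [346.3 208.4] [346.7 214.2] scene corner [335.3 225.3] wrist corner [365.   84.9] scene mark [325.5 226.7]
0.75 top needle tip [346.2 206.7] mark in/out upper [346.3 207.2] [346.7 212.7] scene corner [334.2 222.3] wrist corner [379.2  83.1] scene mark [325.1 225.5]
0.8 top needle tip [346.2 205.5] mark in/out upper [346.3 205.9] [346.7 211. ] scene corner [333.  219.3] wrist corner [395.1  81.2] scene mark [324.6 224.3]
190 [57 64 69] [60 69 72]
191 [52 60 67] [59 64 73]
192 [79 74 65] [78 77 69]
193 [142 122  51] [140 120  50]
194 [187 156  40] [188 156  40]
195 [186 154  35] [188 159  42]
196 [183 153  38] [185 155  45]
197 [186 158  44] [183 156  43]
198 [179 149  32] [183 153  44]
199 [181 152  36] [179 153  37]
200 [187 157  42] [180 153  37]
201 [181 153  37] [180 152  34]
202 [179 150  36] [182 156  39]
203 [185 158  42] [183 153  41]
204 [180 154  44] [185 156  39]
205 [183 155  40] [183 152  36]
206 [180 152  41] [184 156  40]
207 [184 156  47] [188 159  44]
208 [198 180  54] [181 168  45]
209 [188 158  51] [162 136  39]
210 [144  46  19] [146  43  21]
211 [145  13  23] [143  17  16]
212 [150  23  24] [143  20  15]
213 [146  24  22] [145  22  22]
214 [141  20  18] [142  23  23]
215 [155  18  19] [158  32  29]
216 [173  32  26] [170  34  18]
217 [161  97  78] [165 104  83]
218 [147 135 110] [148 136 106]
219 [151 139 110] [152 138 108]
220 [161 141 114] [157 139 110]
221 [157 137 103] [157 134 103]
```

View pics/z17.png

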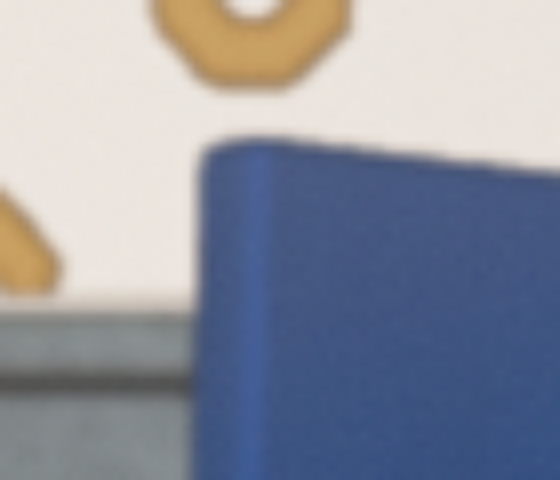

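```bash
python3 - <<'E'
from h import *
S=imaging.snapshot("scene"); T=imaging.snapshot("top")
hx,hz=665.3,67
P=lambda th,r,y,o=0:(hx-r*np.cos(th)+o*np.sin(th),y,hz+r*np.sin(th)+o*np.cos(th))
print("scene shut corner pred",proj(S,P(0,164,-32,3)),"obs 342.4 264.9", "left corner",proj(S,P(0,164,152,3)),"obs",210+360/5,200+405/4.5)
print("top shut needle tip upper",proj(T,P(0,58,-46,0)))
a=cv2.imread("pics/top0.png")[:,:,::-1].astype(int)
for r in range(206,224): print(r,a[r,344],a[r,346])
b=cv2.imread("pics/scene12.png"); c=S["color"][:,:,::-1]
g=np.hstack([cv2.resize(x[210:275,305:350],(360,520),interpolation=cv2.INTER_CUBIC) for x in (b,c)]); cv2.imwrite("pics/sc18.png",g)
E
```

```text
scene shut corner pred [342.55495087 264.13758551] obs 342.4 264.9 left corner [280.49329079 290.0934687 ] obs 282.0 290.0
top shut needle tip upper [345.86811434 217.96653791]
206 [192 171  54] [210 190  56]
207 [191 175  58] [214 194  60]
208 [191 179  60] [193 177  50]
209 [172 142  53] [157 124  35]
210 [137  46  31] [136  37  22]
211 [137  30  28] [132  13  12]
212 [140  37  35] [136  20  12]
213 [138  42  34] [136  21  14]
214 [137  30  30] [129  17  19]
215 [151  27  31] [143  17  18]
216 [161  50  32] [165  49  28]
217 [178 135  56] [185 143  42]
218 [164 153  77] [176 166  69]
219 [135 121  96] [127 112  88]
220 [147 132 103] [143 123  97]
221 [153 133 103] [142 123  92]
222 [144 123  97] [134 114  81]
223 [139 119  96] [140 117  90]
```

View pics/sc18.png

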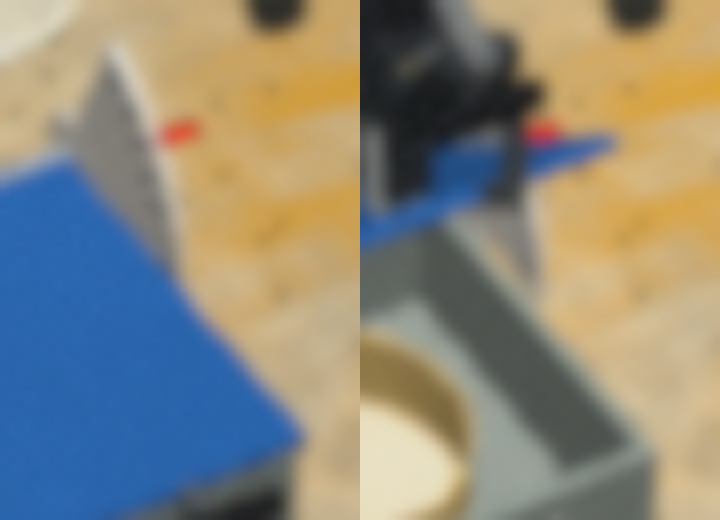

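The estimates bracket the mark: arm geometry gives the cover 0.696 rad against a mark of about 0.70, while the top view suggests the needle is slightly high. I ease it down by 0.012 rad as a compromise and let it settle.

Request:
step_arm --increments '[{"tx": 0,"ty": -0.0009,"tz": 0.0008,"ax": 0,"ay": 0,"az": 0},{"tx": 0,"ty": -0.0018,"tz": 0.0016,"ax": 0,"ay": 0,"az": 0},{"tx": 0,"ty": -0.0018,"tz": 0.0016,"ax": 0,"ay": 0,"az": 0},{"tx": 0,"ty": -0.0018,"tz": 0.0016,"ax": 0,"ay": 0,"az": 0},{"tx": 0,"ty": -0.0018,"tz": 0.0016,"ax": 0,"ay": 0,"az": 0}]'

```text
clock: 17.2
tool_pos: [520.8, 61.3, 219.1]
tcp_rot: [0.707, 0.707, -0.003, -0.003]
ft_force: [-3.9, -1.0, -7.2]
gripper_width: 9.9
```

Request:
step_arm --increments '[{"tx": 0,"ty": 0,"tz": 0,"ax": 0,"ay": 0,"az": 0},{"tx": 0,"ty": 0,"tz": 0,"ax": 0,"ay": 0,"az": 0},{"tx": 0,"ty": 0,"tz": 0,"ax": 0,"ay": 0,"az": 0},{"tx": 0,"ty": 0,"tz": 0,"ax": 0,"ay": 0,"az": 0},{"tx": 0,"ty": 0,"tz": 0,"ax": 0,"ay": 0,"az": 0}]'

```text
clock: 17.62
tool_pos: [520.7, 61.3, 219.0]
tcp_rot: [0.707, 0.707, -0.003, -0.003]
ft_force: [-2.9, -0.3, -6.3]
gripper_width: 9.8
```

```bash
python3 look.py 19; python3 - <<'E'
from h import *
s=imaging.snapshot("top"); cv2.imwrite("pics/t19.png",s["color"][:,:,::-1])
for r in range(205,219): print(r,s["color"][r,344:348].tolist())
E
```

```text
t 17.62 pos [520.7  61.3 219. ] F [-2.9 -0.3 -6.3] w 9.8
d [ 0.0001  0.0052 -0.0008] a [-0.009  0.001 -0.   ] rows 0.12532595354191628 0.07279915465012937
wrist mark_tip []
wrist needle_tip []
top mark_tip [(0.59, [347.5, 209.2])]
top needle_tip [(0.73, [346.2, 208.9])]
scene mark_tip []
scene needle_tip [(0.58, [320.5, 227.2])]
angle from TCP 0.684995878643264
angle from TCP 0.6815370658508129
205 [[180, 157, 80], [180, 152, 37], [184, 158, 41], [191, 169, 50]]
206 [[185, 159, 81], [186, 156, 43], [182, 153, 34], [190, 163, 48]]
207 [[169, 144, 69], [181, 153, 38], [187, 158, 38], [189, 163, 48]]
208 [[170, 152, 74], [183, 160, 41], [175, 154, 44], [171, 151, 47]]
209 [[164, 120, 68], [167, 131, 34], [152, 113, 32], [147, 109, 37]]
210 [[146, 48, 39], [146, 44, 20], [144, 32, 22], [140, 27, 10]]
211 [[148, 37, 36], [141, 10, 14], [144, 16, 12], [144, 18, 15]]
212 [[150, 40, 37], [145, 20, 14], [148, 27, 30], [147, 22, 26]]
213 [[147, 39, 34], [144, 21, 23], [150, 34, 31], [147, 23, 23]]
214 [[146, 31, 27], [142, 22, 14], [144, 29, 25], [141, 19, 24]]
215 [[164, 33, 31], [158, 24, 23], [155, 26, 21], [158, 25, 24]]
216 [[171, 42, 37], [175, 38, 29], [173, 40, 32], [171, 44, 37]]
217 [[152, 90, 72], [162, 100, 78], [163, 102, 80], [154, 101, 75]]
218 [[145, 131, 109], [149, 136, 112], [148, 135, 106], [152, 136, 107]]
```

View pics/t19.png

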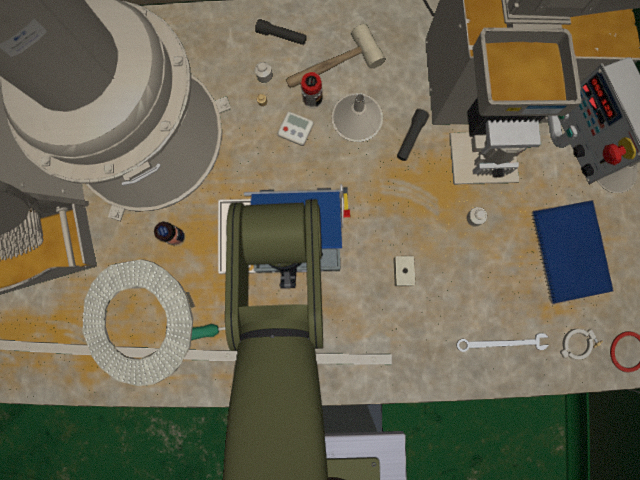

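View pics/w19.png

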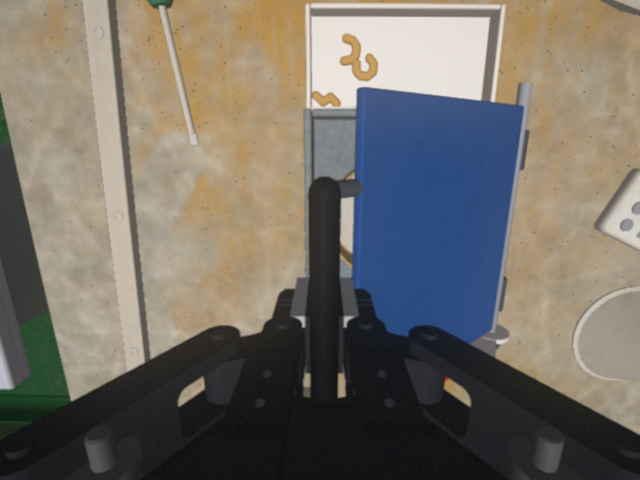

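The top view shows the needle end meeting the red mark at (346,209). Wrist view: three chips in the tray, at (350,48), (365,67) and (326,99). The block stands free at (405,271) and the arm is still, so I hand in.

```bash
python3 -c "
from workcell import *
from workcell import arm,finish_job
s=arm.get_state();print(s['clock'],s['joint_vel'].round(3));print(finish_job())"
```

```text
18.1167 [ 0.    -0.    -0.001 -0.003  0.     0.   ]
the job is handed in; nothing more can be done
None
```

I swept all three chips into the tray with the nylon block and set the block down on the worktop to the right of the case. I then lifted the cover by its bar and handed in at about 18 s, still holding it; no verdict was reported.

**Last checks:**
- **Chips:** the wrist picture showed all three lying in the tray. The cover was shut and empty before I lifted it.
- **Block:** it stands free on the worktop at about x 498, y −170 mm.
- **Jar and weight:** I never went near them, and they look unmoved in the top picture.
- **Arm:** it was at rest, with the grip closed on the bar. The force on the tool was about 7 N.

**Needle alignment:** the estimates did not fully agree, though the differences I could put a number on were within the 0.06 rad allowed.

| Source | Mark | Cover (final pose) |
|---|---|---|
| Two wrist views of the mark | about 0.70 rad | – |
| Arm position at the bar | – | about 0.683 rad |
| Top picture | about 0.68–0.70 rad | needle end meets the mark |

- Before the last adjustment, the top picture suggested the needle was up to 0.05 rad high.
- The scene camera read the cover 0.01–0.03 rad lower than the arm position did.
- I lowered the cover 0.012 rad to sit between these estimates.

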